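Change the filter in the bench dust extractor

TASK

Get the jeweller's dust extractor ready with its fresh filter. First brush out the empty filter well with two full up-and-down strokes, each going right down to the bottom, and stand the brush back in its pot; then fit the fresh yellow-capped cartridge: lugs through the slots at the white marks, push in against the spring, a quarter turn clockwise to the red marks, and let it click home. Leave the spent cartridge, the jar and the hammer where they are.

Things in the scene. Friction and masses are not known exactly. Their poses are not given: they have to be found in the camera images.
- extractor: bench-top dust extractor, fixed, placed differently each time: cream metal case 265 deep, 220 wide (y -110 to 110), 198 high. Origin on the bench straight below the port's centre; x to its back, z up. From x = -65 (front, 122 high) a grey deck climbs to x = +65 (198 high), then a flat top runs to x = +200; behind it a 60 mm exhaust stub.
- port: bayonet port in the sloping deck: aluminium collar, 94 mm outside, 66 mm inside diameter, 4 mm proud of the deck; under it a straight well of 66 mm bore. Origin: centre of the collar's top face, 160 mm above the bench. z points out along the well's axis, 30 degrees from vertical, leaning to the extractor's front; things go in and out along it. x runs through the two entry slots.
- plate (a joint): spring-loaded round plate (62 mm) that forms the floor of the well: 0 at rest, with its face at port z = -109 mm; grows in m as it is pushed down, to 0.020 at its hard stop. It pushes back with 5 N at rest plus 0.45 N per mm. A locked cartridge holds it at about 0.007; to pass under the ledge the cartridge must press it to at least 0.013.
- cartridge: fresh filter cartridge standing upright on the bench, 150 mm high, 0.2 to 0.33 kg: white pleated cylinder (54 mm diameter), yellow cap (60 mm) from 88 to 118 mm up. Origin: centre of the underside; z up; the same after half a turn about z. Locked home, its origin is at port z = -116 mm, its x along port y, its cap's face 2 mm above the collar.
- cartridge_lugs (a point): point on the cartridge's axis level with the top of its two lugs, 112 mm up; at port z = -4 mm when locked. The lugs stick out of the cap along the cartridge's +x and -x to 42 mm from the axis, 13 mm wide, from 106 to 112 mm up.
- cartridge_bar (a point): point on the cartridge's axis, 141 mm up, in the yellow grip bar on its cap, where to grip it. The bar is 56 mm long (along x, in line with the lugs), 16 mm thick (along y), from 118 to 150 mm up.
- brush: cleaning brush standing handle up in its pot, 200 mm long, 0.12 kg: black bristle head 70 mm long, 50 mm diameter (stiff core 44 mm, flat end, so it stands by itself), thin stem, wooden handle. Origin: centre of the bristle end, z up to the handle. It meets the well's floor at port z = -109 mm; a full up-stroke lifts this end to 50 mm or less below the collar.
- brush_grip (a point): point on the axis of the brush's flat wooden handle, 165 mm from the bristle end, where to grip it. The handle is 24 mm (x) by 16 mm (y), from 112 to 200 mm up.
- pot: white ceramic pot for the brush, fixed, 70 mm outside and 62 mm inside diameter, 80 mm high, inner floor 6 mm up. Origin: centre of the underside.
- spent: the spent cartridge, same shape, grey pleats and grimy cap, lying in the steel tray; leave it. Origin on the tray floor under its middle, x along its axis.
- tray: fixed steel tray 200 (x) by 105 (y) by 35 mm high. Origin: centre of the underside.
- jar: amber glass jar with red lid, 68 mm diameter, 85 mm high; leave it. Origin: centre of the underside.
- hammer: small hammer, 220 mm long, lying along its x; leave it. Origin under its middle.
- port_slot (a point): one of the two entry slots (a white mark beside each), at the collar's face, 40 mm from the port's origin along its +x; the other lies at -x. Each slot is 34 degrees wide. From here the lugs turn clockwise, seen from outside, under a ledge whose underside is at port z = -9 mm; the other way is blocked.
- port_lock (a point): one of the two locked places (a red mark beside each), 40 mm from the port's origin along its -y, at port z = -4 mm; the other lies at +y. Here the underside of the ledge has a pocket 36 degrees wide with its roof at port z = -4 mm, into which the spring lifts a lug; just beyond is a stop.
Mind the look-alikes: they are no part of the job. What is meant by the brush is not blue or pink, and is the smaller of those in its own colour.

How it is judged:
By the outcome, as a careful person would: the job done as asked, in the order asked, and still so for the second after the job is handed in, with the robot touching nothing.
It also fails if it takes over 72 s, if anything falls off the work surface, if the arm or the gripper's body presses on something with over 40 N, if the wrist force passes 120 N, or if a joint passes its speed limit or range.

ROBOT

A 6-joint arm with a two-finger parallel gripper is mounted at the origin on the work surface. World frame = base frame: x ahead of the robot, y to its left, z up, the work surface at z = 0. Lengths are in mm, angles in rad, forces in N, time in s.
With the tool pointing down it reaches from about 275 to 725 mm from the base axis. Payload 15.9 kg.
Tool frame: the origin (TCP) lies between the finger pads; the fingertips stand 14 mm ahead of it and the grasp point (between the pads) lies 5 mm behind it (tip_extent is the distance from the TCP to the fingertips, in mm); z points along the fingers, y is the line along which they close (so a half turn about z gives the same grasp; the last joint's range is limited). The gripper opens to 85 mm and grips with 20 to 120 N. Pads are 22 mm wide; open, the fingers measure 114 mm over their backs; the gripper's body (76 mm by 85 mm) begins 54 mm behind the grasp point. The pads swing forward as they close: fully open they stand 13 mm farther back than shut.
Start: joints at [-1.347, 0.213, -0.034, 1.323, 0, 1.571], TCP at [110.963, -487.517, 245.306] pointing down, gripper open.
Joint ranges: [-2.98, 2.98], [-0.74, 1.72], [-1.14, 1.35], [-2.1, 2.04], [-1.57, 1.44], [-3.14, 3.14]. Speed limits (rad/s): [1.89, 1.89, 2.39, 2.57, 3.14, 3.14].

INTERFACE

Orientations are given as [roll, pitch, yaw] about the fixed x, y, z axes, in that order (R = Rz(yaw) Ry(pitch) Rx(roll)).
In Python, from cell import observe, read_camera, calibration, job_done, tip_extent gives the robot as it stands.
- The arm moves only by the tool move_arm, never from a script. Its arguments are lists of equal length, an entry for each row: "dp": the shift along the tool's x, y, z as a fraction of full scale, a list of three; "spin": the turn about the tool's z as a fraction of full scale; "fingers": the opening in per cent of the stroke, from 0 (shut) to 100 (fully open). A call has 1 to 10 rows; each row shifts and turns the commanded pose from where the row before left it, along the tool's axes as they then stand; what a row does not reach is not made up. Full scale, the value 1, is 6 cm for a shift and 0.1 rad for a turn. A row lasts 1/8 s, in which the tool goes at most 62.5 mm and 10.7 degrees, less where a joint would pass 70% of its speed; a pose out of reach is approached as far as the arm can. A call with a number of a shift or a turn outside -1 to 1 is refused whole. A call with a gripper value outside its range is refused whole. The fingers move at their own pace and stop on an object; the grip force is fixed at half the most. Time passes only in rows, so rows that do not move let the fingers close. It gives the time, the measured TCP pose, the force, the opening and the grip force at its end, in the units of the state.
- observe(): the state, without advancing time (a new reading comes with each control period).
- read_camera(name): name is "scene" or "top" or "wrist"; returns the picture (480x640x3 uint8, red, green, blue); there is no depth.
- calibration(name): a dict with "fx", "fy", "cx", "cy" (pixels), "world_from_camera" (4x4, takes a point from camera to world coordinates); the wrist camera has in their place "tool_from_camera" (4x4, takes a point from camera to tool coordinates, whose origin is the TCP and whose axes are the flange's). Camera axes: x right, y down, z forward; pixel columns grow to the right and rows downward; lengths in mm; the calibration is good to about 2 mm. The wrist camera is an equidistant fisheye: a pixel r from the principal point sees the ray r / f radians off the axis. A picture is of the moment at which its call begins: read the wrist's pose just before it. calibration takes no time and is no camera call.
- job_done(): hands the job in; it is judged then, once.
The state is a dict: "clock": time; "q": joint angles; "dq": joint speeds; "effort": joint torques, N m; "tcp_pos": TCP position; "tcp_rot": TCP orientation; "contact_force": force on the tool from outside, world axes, zero at the start; "wrist_torque": the same for the moment, N m; "grip_width": finger opening in mm; "finger_force": force on a finger pad.
Only numpy, scipy, OpenCV 4.12 (cv2) and the standard library are available. Lean on these libraries where they do the work, as an engineer would, in place of code of your own. Each camera call takes 0.05 s, during which the arm holds its last target. There are 200 camera calls.

## Working session

There is one attempt and no reset: what is moved stays moved. The work goes in short steps, Python scripts to look and compute and a tool call to move; the robot and the scene stay as the last step left them, time stands still between calls to the robot, and variables do not carry over. Pictures are saved under pics/ and viewed, at most 10 in all, crops included, and the job is handed in when it is done.

Besides the shell and the picture viewer there is one more tool, called as a command line: name --pt "numbers of a row" for each row, then --argument value for the rest. move_arm: Moves the arm, as the interface text tells. Shift numbers are shares of 6 cm and turn numbers shares of 0.1 rad, none past 1 either way. Its arguments: {"type":"object","properties":{"dp":{"type":"array"},"spin":{"type":"array"},"fingers":{"type":"array"}},"required":["dp","spin","fingers"]}

```bash
mkdir -p pics; ls
python3 - <<'E'
from cell import *
import cv2,numpy as np
np.set_printoptions(precision=4,suppress=True)
for n in ["scene","top","wrist"]:
    cv2.imwrite(f"pics/{n}0.png",read_camera(n)[:,:,::-1]); print(n,calibration(n))
o=observe(); print(o); print(tip_extent)
E
```

```text
pics
scene {'fx': 623.7444176516849, 'fy': 623.7444176516849, 'cx': 326.1291593167211, 'cy': 237.19981259719432, 'world_from_camera': array([[   0.8668,    0.3743,   -0.3293, 1005.1067],
       [   0.4985,   -0.6369,    0.5881, -857.9914],
       [   0.0104,   -0.6739,   -0.7387, 1269.8967],
       [   0.    ,    0.    ,    0.    ,    1.    ]])}
top {'fx': 496.4222347053885, 'fy': 496.4222347053885, 'cx': 327.33127624858673, 'cy': 244.42129825117297, 'world_from_camera': array([[   0.0087,   -0.9828,    0.1846,  336.9667],
       [  -0.9999,   -0.0067,    0.0115,   23.5952],
       [  -0.0101,   -0.1847,   -0.9827, 1211.1147],
       [   0.    ,    0.    ,    0.    ,    1.    ]])}
wrist {'fx': 371.64829954431775, 'fy': 371.64829954431775, 'cx': 315.8070854897241, 'cy': 240.85209136092638, 'tool_from_camera': array([[  -0.0007,   -0.9504,   -0.3112,   80.0366],
       [   1.    ,   -0.0009,    0.0004,   -1.1291],
       [  -0.0006,   -0.3112,    0.9504, -129.4754],
       [   0.    ,    0.    ,    0.    ,    1.    ]])}
{'clock': 0.15, 'q': array([-1.347 ,  0.2133, -0.0349,  1.3235,  0.    ,  1.5708]), 'dq': array([-0.0026, -0.0018,  0.0042, -0.0007,  0.0004,  0.0009]), 'effort': array([ -0.0017, -68.6404,  48.725 ,   0.013 ,   0.    ,  -0.0001]), 'tcp_pos': array([ 110.9203, -487.3104,  244.9366]), 'tcp_rot': array([-3.1408, -0.    ,  0.2238]), 'contact_force': array([ 0.0775, -0.4152, -0.0419]), 'wrist_torque': array([0.0351, 0.0174, 0.0055]), 'finger_force': 0.0, 'grip_width': 85.40649950676622}
14.0
```

View pics/scene0.png

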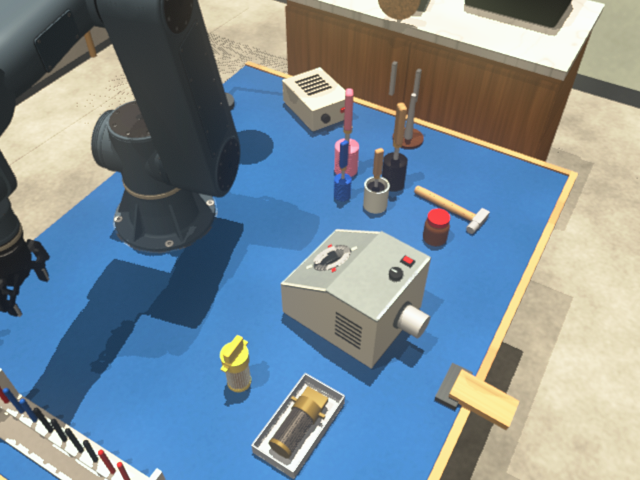

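View pics/top0.png

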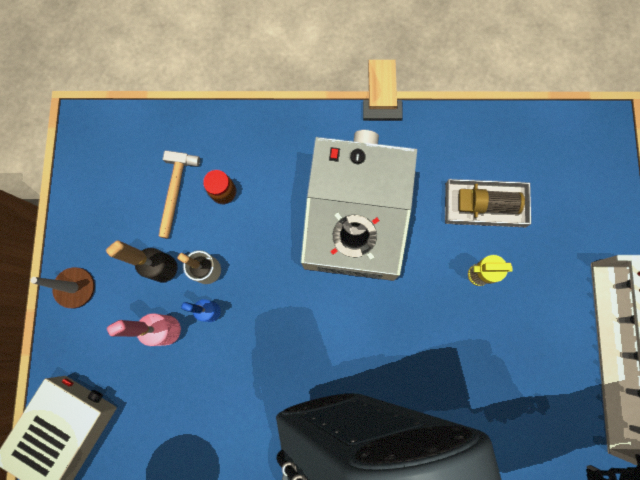

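The scene view shows the extractor (port about 333,258), cartridge (236,365), white pot with brush (377,180), tray, jar and hammer. The top view shows the port at (355,236), cartridge (492,268) and white pot (203,266).
There are four brush candidates (scene pixels): pink (348,120), blue (343,165), wood in the black pot (399,140) and wood in the white pot (378,170). The brush meant is wooden and the smaller of its colour, so it is the one in the white pot. I'll confirm it in a crop.

Run:
```python
import cv2,numpy as np
s=cv2.imread("pics/scene0.png");t=cv2.imread("pics/top0.png")
def c(im,x,y,w,h,W,H): return cv2.resize(im[y:y+h,x:x+w],(W,H),interpolation=cv2.INTER_CUBIC)
a=c(t,295,190,130,97,400,300) ; b=c(t,120,230,133,100,400,300)
d=c(s,320,85,133,150,400,300*450//300)[:300]; d=c(s,310,90,160,120,400,300); e=c(t,450,230,100,75,400,300)
cv2.imwrite("pics/comp.png",np.vstack([np.hstack([a,b]),np.hstack([d,e])]))
```

```text
(no output)
```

View pics/comp.png

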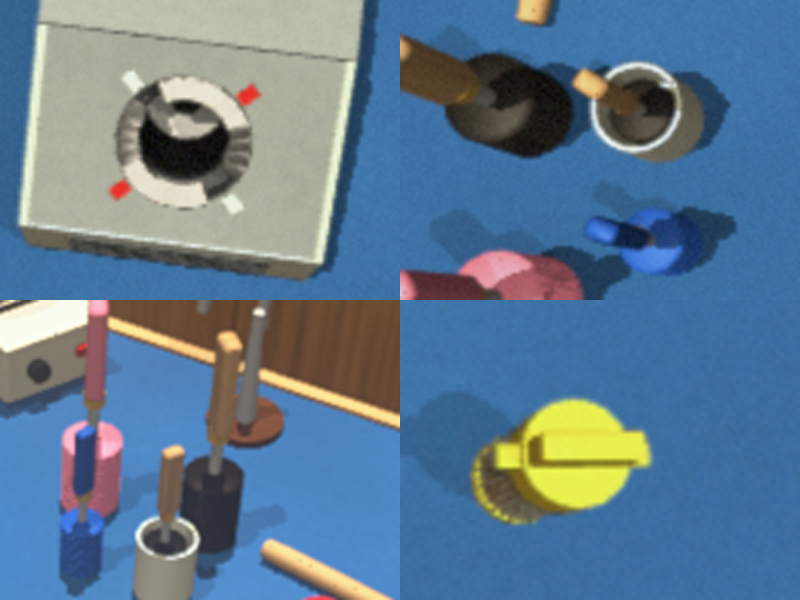

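The crop confirms it: the brush in the white pot is wooden-handled and clearly smaller than the wooden one in the black pot. The white (slot) marks are at top pixels (338,217) and (370,256), and the red marks at (376,221) and (334,252).

```bash
cat > h.py <<'E'
import numpy as np,cv2
from cell import *
from scipy.spatial.transform import Rotation as R
np.set_printoptions(precision=3,suppress=True)
def ray(n,p,o=None):
    c=calibration(n); u=np.array([(p[0]-c["cx"])/c["fx"],(p[1]-c["cy"])/c["fy"]])
    if n=="wrist":
        r=np.linalg.norm(u); d=np.r_[u/r*np.sin(r),np.cos(r)]
        T=np.eye(4);T[:3,:3]=R.from_euler("xyz",o["tcp_rot"]).as_matrix();T[:3,3]=o["tcp_pos"]; T=T@c["tool_from_camera"]
    else: d=np.r_[u,1];T=c["world_from_camera"]
    d=T[:3,:3]@d; return T[:3,3],d/np.linalg.norm(d)
def onz(n,p,z,o=None):
    c,d=ray(n,p,o); return c+d*(z-c[2])/d[2]
def tri(rays):
    A=sum(np.eye(3)-np.outer(d,d) for c,d in rays);b=sum((np.eye(3)-np.outer(d,d))@c for c,d in rays)
    return np.linalg.solve(A,b)
E
python3 - <<'E'
from h import *
P=lambda p,z:onz("top",p,z)
print("port",P((354.8,236),160), "scene tri",tri([ray("top",(354.8,236)),ray("scene",(333,259))]))
bl,br,fl,fr=P((307.3,197.1),198),P((410,209.5),198),P((302.1,264.1),122),P((398.4,277.1),122)
print("corners",bl,br,fl,fr)
for a,b in((bl,br),(fl,fr)): d=a-b; print("yaw",np.degrees(np.arctan2(-d[0],d[1])),np.linalg.norm(d))
d=bl-fl;print("side",np.degrees(np.arctan2(d[1],d[0])))
d=br-fr;print("side",np.degrees(np.arctan2(d[1],d[0])))
print("pot",P((198.8,265.6),80),onz("scene",(376.8,186),80))
print("brush top",P((182.5,256.6),206),onz("scene",(379.2,150),206))
# yellow cartridge
t=cv2.imread("pics/top0.png");hsv=cv2.cvtColor(t,cv2.COLOR_BGR2HSV)
m=cv2.inRange(hsv,(24,120,100),(35,255,255));m[:, :440]=0;m[:,560:]=0
ys,xs=np.nonzero(m);print(xs.min(),xs.max(),ys.min(),ys.max())
print("cap ctr",P((494.3,268.3),118),"bar ends",P((450+141/4,230+140/4),150),P((450+248/4,230+148/4),150),"lug left",P((450+100/4,230+156/4),112),"scene bar", onz("scene",(237,347),150))
E
```

```text
port [553.304 -23.233 160.   ] scene tri [555.389 -22.765 154.575]
corners [628.817  78.763 198.   ] [ 603.081 -137.528  198.   ] [496.755  91.947 122.   ] [ 469.38  -120.741  122.   ]
yaw -6.785668759145635 217.81664384380363
yaw -7.334271203338084 214.44217902612573
side -5.701199385579315
side -7.156617037428228
pot [497.701 332.879  80.   ] [500.14 328.98  80.  ]
brush top [498.232 333.103 206.   ] [496.095 331.433 206.   ]
468 511 190 284
cap ctr [ 491.03  -333.538  118.   ] bar ends [ 493.54  -304.062  150.   ] [ 489.615 -361.132  150.   ] lug left [ 489.991 -292.61   112.   ] scene bar [ 500.053 -330.221  150.   ]
```

move_arm --pt "0 0 -1" --pt "0 0 -1" --spin '[0,0]' --fingers '[100,100]'

```text
clock: 0.4
tcp_pos: [110.8, -486.8, 366.4]
tcp_rot: [-3.14, -0.0, 0.224]
contact_force: [-0.6, -1.4, 1.2]
grip_width: 85.2
finger_force: 0.0
```

```bash
python3 -c "
from h import *
o=observe();print(o['q'],o['tcp_pos'])"
```

```text
[-1.347  0.233  0.296  1.636  0.     1.571] [ 110.789 -486.753  366.382]
```

move_arm --pt "0 -1 0" --pt "0 -1 0" --pt "0 -1 0" --spin '[0,0,0]' --fingers '[100,100,100]'

```text
clock: 0.78
tcp_pos: [70.6, -310.3, 365.0]
tcp_rot: [-3.141, 0.0, 0.224]
contact_force: [-0.2, 0.3, 0.6]
grip_width: 85.2
finger_force: 0.0
```

```bash
python3 -c "
from h import *
o=observe();print(o['q'],o['tcp_pos'])"
```

```text
[-1.347 -0.148 -0.108  1.611 -0.     1.571] [  70.615 -310.269  365.008]
```

move_arm --pt "0 0 -1" --pt "0 0 -1" --pt "0 0 -1" --pt "0 0 -1" --pt "0 0 -1" --spin '[0,0,0,0,0]' --fingers '[100,100,100,100,100]'

```text
clock: 1.4
tcp_pos: [70.8, -310.9, 555.9]
tcp_rot: [3.044, 0.0, 0.224]
contact_force: [0.6, -0.5, -0.1]
grip_width: 85.6
finger_force: 0.0
```

```bash
python3 -c "
from h import *
o=observe();print(o['q'],o['tcp_pos'],o['tcp_rot'])"
```

```text
[-1.347 -0.043  0.521  2.037 -0.     1.571] [  70.756 -310.903  555.88 ] [3.044 0.    0.224]
```

The tool leans outward where q4 reaches its limit. I'll check whether the lean persists when I come back down.

move_arm --pt "0 0 1" --pt "0 0 1" --spin '[0,0]' --fingers '[100,100]'

```text
clock: 1.65
tcp_pos: [73.3, -322.0, 447.7]
tcp_rot: [3.042, 0.0, 0.224]
contact_force: [-0.5, -1.1, -0.3]
grip_width: 85.4
finger_force: 0.0
```

```bash
python3 -c "
from h import *
o=observe();print(o['q'],o['tcp_pos'],o['tcp_rot'])"
```

```text
[-1.347 -0.159  0.096  1.727 -0.     1.571] [  73.284 -321.969  447.69 ] [3.042 0.    0.224]
```

The lean persists. So the tool can be leaned outward by driving up against the q4 limit. I can undo it the same way from the opposite azimuth. I'll add a kinematic fit and a row planner.

```bash
cat >> h.py <<'E'
def rows(wps,spin=0,step=58,o=None):
    """rows (tool axes, fractions) through world waypoints from here"""
    o=o or observe(); M=R.from_euler("xyz",o["tcp_rot"]).as_matrix(); p=o["tcp_pos"]; out=[];
    n=[max(1,int(np.ceil(np.linalg.norm(b-a)/step))) for a,b in zip([p]+list(map(np.array,wps[:-1])),map(np.array,wps))]
    N=sum(n);s=spin/N;th=0
    for k,w in zip(n,wps):
        d=(np.array(w)-p)/k; p=np.array(w,float)
        for i in range(k):
            Mt=M@R.from_euler("z",th).as_matrix(); out.append(np.round(Mt.T@d/60,2).tolist()); th+=s
    print("spin/row",round(s/0.1,3),"n",N)
    for i in range(0,N,10): print(out[i:i+10])
def arc(r,z,a0,a1,k): return [[r*np.cos(np.radians(a)),r*np.sin(np.radians(a)),z] for a in np.linspace(a0,a1,k+1)[1:]]
def st():
    o=observe(); M=R.from_euler("xyz",o["tcp_rot"]).as_matrix(); p=o["tcp_pos"]
    print("t",o["clock"],"q",o["q"],"\np",p,"r",np.hypot(*p[:2]),"az",np.degrees(np.arctan2(p[1],p[0])),"\ntoolz",M[:,2],"tilt",np.degrees(np.arccos(-M[2,2])),"tilt az",np.degrees(np.arctan2(M[1,2],M[0,2])),"y az",np.degrees(np.arctan2(M[1,1],M[0,1])),"grip",o["grip_width"],o["finger_force"],o["contact_force"]);return o
E
python3 - <<'E'
from h import *
from scipy.optimize import least_squares
D=np.array([[.2133,-.0349,1.3235,499.8,244.9],[.233,.296,1.636,499.2,366.4],[-.148,-.108,1.611,318.2,365],[-.043,.521,2.037,318.9,555.9],[-.159,.096,1.727,330.2,447.7]])
def f(x):
    L1,L2,e,T,H=x;a,b,c,r,z=D.T;g=a-b;p=g+c
    return np.r_[L1*np.sin(a)+L2*np.cos(g)+e*np.sin(g)+T*np.cos(p)-r,H+L1*np.cos(a)-L2*np.sin(g)+e*np.cos(g)-T*np.sin(p)-z]
s=least_squares(f,[480,394,69,350,155]);print(s.x,s.fun)
rows([[90,-390,450]]+arc(400,450,-77,103,24))
E
```

```text
[486.027 392.94   66.896 444.578 246.318] [ 0.016 -0.009 -0.01  -0.062  0.057  0.169 -0.264  0.009  0.131 -0.046]
spin/row 0.0 n 26
[[0.01, 0.58, 0.04], [0.01, 0.58, 0.04], [0.87, -0.06, -0.01], [0.85, -0.17, -0.02], [0.82, -0.28, -0.03], [0.78, -0.39, -0.04], [0.72, -0.48, -0.05], [0.65, -0.57, -0.06], [0.57, -0.65, -0.07], [0.48, -0.72, -0.07]]
[[0.38, -0.78, -0.08], [0.28, -0.82, -0.08], [0.17, -0.85, -0.09], [0.05, -0.87, -0.09], [-0.06, -0.87, -0.09], [-0.17, -0.85, -0.08], [-0.28, -0.82, -0.08], [-0.39, -0.78, -0.08], [-0.49, -0.72, -0.07], [-0.58, -0.65, -0.06]]
[[-0.66, -0.57, -0.06], [-0.73, -0.48, -0.05], [-0.78, -0.38, -0.04], [-0.83, -0.28, -0.03], [-0.86, -0.17, -0.02], [-0.87, -0.05, -0.01]]
```

move_arm --pt "0.01 0.58 0.04" --pt "0.01 0.58 0.04" --pt "0.87 -0.06 -0.01" --pt "0.85 -0.17 -0.02" --pt "0.82 -0.28 -0.03" --pt "0.78 -0.39 -0.04" --pt "0.72 -0.48 -0.05" --pt "0.65 -0.57 -0.06" --pt "0.57 -0.65 -0.07" --pt "0.48 -0.72 -0.07" --spin '[0,0,0,0,0,0,0,0,0,0]' --fingers '[100,100,100,100,100,100,100,100,100,100]'

```text
clock: 2.9
tcp_pos: [380.7, -116.8, 451.9]
tcp_rot: [3.044, 0.002, 0.224]
contact_force: [0.2, -1.2, -0.2]
grip_width: 85.5
finger_force: 0.0
```

move_arm --pt "0.38 -0.78 -0.08" --pt "0.28 -0.82 -0.08" --pt "0.17 -0.85 -0.09" --pt "0.05 -0.87 -0.09" --pt "-0.06 -0.87 -0.09" --pt "-0.17 -0.85 -0.08" --pt "-0.28 -0.82 -0.08" --pt "-0.39 -0.78 -0.08" --pt "-0.49 -0.72 -0.07" --pt "-0.58 -0.65 -0.06" --spin '[0,0,0,0,0,0,0,0,0,0]' --fingers '[100,100,100,100,100,100,100,100,100,100]'

```text
clock: 4.15
tcp_pos: [251.9, 132.3, 474.2]
tcp_rot: [-3.078, 0.002, 0.417]
contact_force: [-0.3, -0.1, 1.0]
grip_width: 84.8
finger_force: 0.0
```

move_arm --pt "-0.66 -0.57 -0.06" --pt "-0.73 -0.48 -0.05" --pt "-0.78 -0.38 -0.04" --pt "-0.83 -0.28 -0.03" --pt "-0.86 -0.17 -0.02" --pt "-0.87 -0.05 -0.01" --pt "0 0.1 -0.99" --pt "0 0.1 -0.99" --pt "0 0.1 -0.99" --spin '[0,0,0,0,0,0,0,0,0]' --fingers '[100,100,100,100,100,100,100,100,100]'

```text
clock: 5.28
tcp_pos: [74.7, 77.4, 498.0]
tcp_rot: [-3.021, -0.106, 0.461]
contact_force: [0.1, -0.0, -0.5]
grip_width: 85.6
finger_force: 0.0
```

```bash
python3 -c "
from h import *
st()"
```

```text
t 5.275 q [ 0.461 -0.516  0.056  2.037  0.12   3.141] 
p [ 74.662  77.427 497.987] r 107.56061160547753 az 46.041634748444096 
toolz [ 0.041  0.154 -0.987] tilt 9.173073540874064 tilt az 75.18741907278766 y az -62.83138245362533 grip 85.55264755954332 0.0 [ 0.07  -0.033 -0.481]
```

Joint 6 hit its limit, because swings need a matching spin. I'll swing back to az −105° to take out the residual 9° lean, which frees q6 as well.

Run:
```python
from h import *
rows([[278,288,430]]+arc(400,420,46,-105,19))
```

```text
spin/row 0.0 n 25
[[0.74, -0.24, 0.3], [0.74, -0.24, 0.3], [0.74, -0.24, 0.3], [0.74, -0.24, 0.3], [0.74, -0.24, 0.3], [0.74, -0.24, 0.3], [0.23, 0.91, 0.08], [0.12, 0.91, -0.1], [-0.0, 0.92, -0.11], [-0.13, 0.91, -0.12]]
[[-0.26, 0.88, -0.13], [-0.38, 0.83, -0.14], [-0.49, 0.77, -0.15], [-0.59, 0.69, -0.15], [-0.68, 0.61, -0.15], [-0.76, 0.5, -0.14], [-0.82, 0.39, -0.14], [-0.87, 0.27, -0.13], [-0.9, 0.15, -0.12], [-0.92, 0.02, -0.1]]
[[-0.91, -0.1, -0.09], [-0.89, -0.23, -0.07], [-0.85, -0.35, -0.05], [-0.8, -0.46, -0.03], [-0.73, -0.57, -0.01]]
```

move_arm --pt "0.74 -0.24 0.3" --pt "0.74 -0.24 0.3" --pt "0.74 -0.24 0.3" --pt "0.74 -0.24 0.3" --pt "0.74 -0.24 0.3" --pt "0.74 -0.24 0.3" --pt "0.23 0.91 0.08" --pt "0.12 0.91 -0.1" --pt "0 0.92 -0.11" --pt "-0.13 0.91 -0.12" --spin '[0,0,0,0,0,0,0,0,0,0]' --fingers '[100,100,100,100,100,100,100,100,100,100]'

```text
clock: 6.52
tcp_pos: [425.7, 45.0, 409.9]
tcp_rot: [-2.967, -0.105, 0.508]
contact_force: [0.9, 0.8, 0.2]
grip_width: 85.1
finger_force: 0.0
```

move_arm --pt "-0.26 0.88 -0.13" --pt "-0.38 0.83 -0.14" --pt "-0.49 0.77 -0.15" --pt "-0.59 0.69 -0.15" --pt "-0.68 0.61 -0.15" --pt "-0.76 0.5 -0.14" --pt "-0.82 0.39 -0.14" --pt "-0.87 0.27 -0.13" --pt "-0.9 0.15 -0.12" --pt "-0.92 0.02 -0.1" --spin '[0,0,0,0,0,0,0,0,0,0]' --fingers '[100,100,100,100,100,100,100,100,100,100]'

```text
clock: 7.78
tcp_pos: [227.8, -424.7, 395.3]
tcp_rot: [-2.968, -0.105, 0.508]
contact_force: [0.3, -0.3, 1.0]
grip_width: 85.3
finger_force: 0.0
```

move_arm --pt "-0.91 -0.1 -0.09" --pt "-0.89 -0.23 -0.07" --pt "-0.85 -0.35 -0.05" --pt "-0.8 -0.46 -0.03" --pt "-0.73 -0.57 -0.01" --spin '[0,0,0,0,0]' --fingers '[100,100,100,100,100]'

```text
clock: 8.4
tcp_pos: [-40.9, -460.4, 401.7]
tcp_rot: [-2.968, -0.104, 0.507]
contact_force: [-0.1, 0.4, -0.3]
grip_width: 85.2
finger_force: 0.0
```

```bash
python3 -c "
from h import *
o=st(); print(R.from_euler('xyz',o['tcp_rot']).as_matrix()[2])"
```

```text
t 8.4 q [-1.653  0.372  0.558  1.958 -0.01   0.974] 
p [ -40.888 -460.378  401.659] r 462.1904564041837 az -95.07535361452976 
toolz [ 0.006  0.2   -0.98 ] tilt 11.568885544271385 tilt az 88.30204451006718 y az -59.885228806754974 grip 85.16068399020338 0.0 [-0.149  0.422 -0.266]
[ 0.104 -0.171 -0.98 ]
```

move_arm --pt "0.1 -0.17 -0.98" --pt "0.1 -0.17 -0.98" --pt "0.08 -0.13 -0.98" --pt "0.06 -0.1 -0.99" --pt "0.04 -0.06 -0.99" --spin '[0,0,0,0,0]' --fingers '[100,100,100,100,100]'

```text
clock: 9.02
tcp_pos: [-35.3, -405.8, 513.1]
tcp_rot: [-3.128, 0.004, 0.518]
contact_force: [0.9, -1.2, 0.3]
grip_width: 85.5
finger_force: 0.0
```

```bash
python3 -c "
from h import *
o=st(); print(R.from_euler('xyz',o['tcp_rot']).as_matrix()[2])"
```

```text
t 9.025 q [-1.65   0.182  0.639  2.037 -0.011  0.974] 
p [ -35.285 -405.808  513.144] r 407.33872821800844 az -94.9693467749796 
toolz [-0.01  0.01 -1.  ] tilt 0.7880247041624824 tilt az 135.9012500894433 y az -60.341631680337144 grip 85.52199970380991 0.0 [ 0.868 -1.214  0.313]
[-0.004 -0.013 -1.   ]
```

Run:
```python
from h import *
w=arc(420,430,-95,20,17)+[[450,260,400],[498,331,330]]
rows(w,spin=-2.1,step=61)
```

```text
spin/row -0.913 n 23
[[0.29, 0.31, 0.69], [0.26, 0.33, 0.69], [0.68, 0.47, -0.01], [0.69, 0.46, -0.01], [0.7, 0.44, -0.01], [0.71, 0.42, -0.0], [0.72, 0.4, -0.0], [0.73, 0.38, -0.0], [0.74, 0.36, -0.0], [0.75, 0.34, 0.0]]
[[0.76, 0.32, 0.0], [0.77, 0.3, 0.0], [0.78, 0.28, 0.01], [0.79, 0.26, 0.01], [0.79, 0.24, 0.01], [0.8, 0.21, 0.01], [0.8, 0.19, 0.01], [0.81, 0.17, 0.01], [0.36, 0.62, 0.17], [0.31, 0.65, 0.17]]
[[0.25, 0.67, 0.17], [0.07, 0.71, 0.58], [0.01, 0.71, 0.58]]
```

move_arm --pt "0.29 0.31 0.69" --pt "0.26 0.33 0.69" --pt "0.68 0.47 -0.01" --pt "0.69 0.46 -0.01" --pt "0.7 0.44 -0.01" --pt "0.71 0.42 0" --pt "0.72 0.4 0" --pt "0.73 0.38 0" --pt "0.74 0.36 0" --pt "0.75 0.34 0" --spin '[-0.91,-0.91,-0.91,-0.91,-0.91,-0.91,-0.91,-0.91,-0.91,-0.91]' --fingers '[100,100,100,100,100,100,100,100,100,100]'

```text
clock: 10.28
tcp_pos: [347.7, -236.6, 429.2]
tcp_rot: [-3.13, -0.011, 1.431]
contact_force: [0.2, -0.8, 0.1]
grip_width: 85.5
finger_force: 0.0
```

move_arm --pt "0.76 0.32 0.0" --pt "0.77 0.3 0.0" --pt "0.78 0.28 0.01" --pt "0.79 0.26 0.01" --pt "0.79 0.24 0.01" --pt "0.8 0.21 0.01" --pt "0.8 0.19 0.01" --pt "0.81 0.17 0.01" --pt "0.36 0.62 0.17" --pt "0.31 0.65 0.17" --spin '[-0.91,-0.91,-0.91,-0.91,-0.91,-0.91,-0.91,-0.91,-0.91,-0.91]' --fingers '[100,100,100,100,100,100,100,100,100,100]'

```text
clock: 11.52
tcp_pos: [432.8, 219.6, 410.2]
tcp_rot: [3.139, -0.016, 2.341]
contact_force: [1.8, -1.5, 0.9]
grip_width: 85.3
finger_force: 0.0
```

move_arm --pt "0.25 0.67 0.17" --pt "0.07 0.71 0.58" --pt "0.01 0.71 0.58" --pt "0 0 0" --spin '[-0.91,-0.91,-0.91,0]' --fingers '[100,100,100,100]'

```text
clock: 12.02
tcp_pos: [499.5, 328.9, 327.0]
tcp_rot: [3.141, -0.018, 2.613]
contact_force: [0.1, -0.8, -0.5]
grip_width: 85.3
finger_force: 0.0
```

```bash
python3 -c "
from h import *
o=st(); cv2.imwrite('pics/w1.png',read_camera('wrist')[:,:,::-1])"
```

```text
t 12.025 q [0.574 0.453 0.508 1.633 0.017 1.102] 
p [499.528 328.936 326.965] r 598.1033348982868 az 33.364649751795625 
toolz [-0.015  0.01  -1.   ] tilt 1.046430474799209 tilt az 147.86030586560815 y az 59.73077359229067 grip 85.32929619179224 0.0 [ 0.133 -0.849 -0.521]
```

View pics/w1.png

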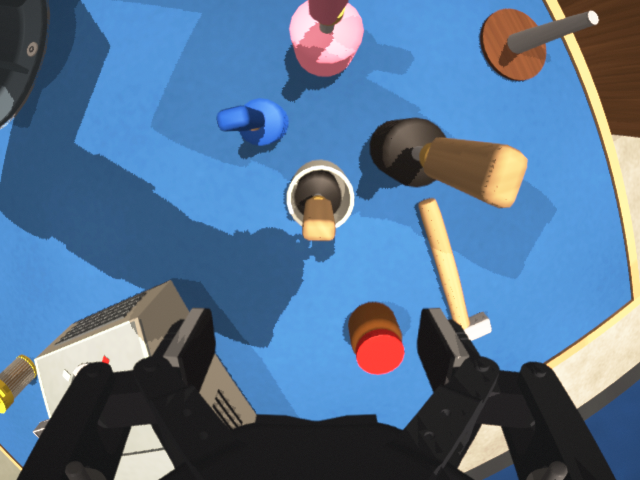

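The wrist view shows the target brush in the white pot (rim centre 320,195), its handle top near (319,228), with the big wooden brush at (495,175). I'll enlarge the handle for its yaw.

```bash
python3 -c "
from h import *
im=cv2.imread('pics/w1.png')
cv2.imwrite('pics/w1c.png',cv2.resize(im[150:260,270:380],(600,600),interpolation=cv2.INTER_CUBIC))"
```

```text
(no output)
```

View pics/w1c.png

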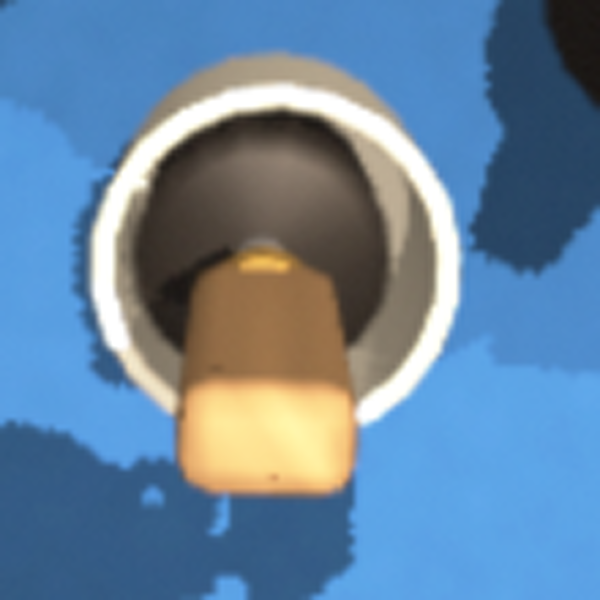

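Handle wide axis lies along the finger closing axis already. Top face centre is at pixel (319,230), pot rim centre (320.4,197).

Run:
```python
from h import *
o=observe()
b=onz("wrist",(319,230.1),206,o);print(b,onz("wrist",(320.4,197.1),80,o))
print(tri([ray("wrist",(319,230.1),o),ray("top",(182.5,256.6)),ray("scene",(379.2,150))]))
M=R.from_euler("xyz",o["tcp_rot"]).as_matrix()
rows([[b[0],b[1],250],[b[0],b[1],174]])
```

```text
[494.502 334.956 206.   ] [495.558 337.641  80.   ]
[496.262 333.96  203.959]
spin/row 0.0 n 4
[[0.05, 0.03, 0.66], [0.05, 0.03, 0.66], [-0.01, -0.0, 0.63], [-0.01, -0.0, 0.63]]
```

move_arm --pt "0.05 0.03 0.66" --pt "0.05 0.03 0.66" --pt "-0.01 0 0.66" --pt "-0.01 0 0.68" --pt "0 0 0" --pt "0 0 0" --pt "0 0 0" --pt "0 0 0" --pt "0 0 0" --pt "0 0 0" --spin '[0,0,0,0,0,0,0,0,0,0]' --fingers '[100,100,100,100,0,0,0,0,0,0]'

```text
clock: 13.32
tcp_pos: [496.8, 335.4, 172.8]
tcp_rot: [3.135, -0.013, 2.611]
contact_force: [-1.6, -5.4, 14.8]
grip_width: 23.4
finger_force: 57.8
```

```bash
python3 -c "
from h import *
o=st()"
```

```text
t 13.325 q [0.586 0.44  0.098 1.229 0.015 1.117] 
p [496.815 335.45  172.788] r 599.4591627701062 az 34.027277669385136 
toolz [-0.008  0.012 -1.   ] tilt 0.8453118509247755 tilt az 123.52560805372403 y az 59.60176468592509 grip 23.36287807248361 57.7671879529953 [-1.64  -5.356 14.827]
```

Gripped (23.4 mm, 58 N). Now lift, swing to az −7°, and lean against the limit.

Run:
```python
from h import *
w=[[496,334,400]]+arc(540,430,28,20,1)+arc(480,430,12,-6.9,3)
rows(w,step=61)
```

```text
spin/row 0.0 n 12
[[0.01, -0.0, -0.95], [0.01, -0.0, -0.95], [0.01, -0.0, -0.95], [0.01, -0.0, -0.95], [-0.47, -0.68, -0.18], [-0.47, -0.68, -0.18], [-0.47, -0.68, -0.18], [-0.24, -0.74, -0.01], [-0.24, -0.74, -0.01], [-0.24, -0.74, -0.01]]
[[-0.48, -0.74, -0.01], [-0.39, -0.79, -0.01]]
```

move_arm --pt "0.01 0 -0.95" --pt "0.01 0 -0.95" --pt "0.01 0 -0.95" --pt "0.01 0 -0.95" --pt "-0.47 -0.68 -0.18" --pt "-0.47 -0.68 -0.18" --pt "-0.47 -0.68 -0.18" --pt "-0.24 -0.74 -0.01" --pt "-0.24 -0.74 -0.01" --pt "-0.24 -0.74 -0.01" --spin '[0,0,0,0,0,0,0,0,0,0]' --fingers '[0,0,0,0,0,0,0,0,0,0]'

```text
clock: 14.58
tcp_pos: [478.1, 47.8, 421.3]
tcp_rot: [3.136, -0.014, 2.612]
contact_force: [1.2, -0.8, -1.9]
grip_width: 23.3
finger_force: 59.9
```

move_arm --pt "-0.48 -0.74 -0.01" --pt "-0.39 -0.79 -0.01" --pt "0 0 -1" --pt "0 0 -1" --pt "-0.03 0.01 -1" --pt "-0.06 0.03 -1" --pt "-0.1 0.04 -0.99" --pt "-0.14 0.06 -0.98" --pt "-0.18 0.08 -0.98" --pt "-0.21 0.09 -0.97" --spin '[0,0,0,0,0,0,0,0,0,0]' --fingers '[0,0,0,0,0,0,0,0,0,0]'

```text
clock: 15.82
tcp_pos: [426.8, -52.7, 615.6]
tcp_rot: [3.02, 0.251, 2.595]
contact_force: [-0.1, 0.5, -1.4]
grip_width: 23.1
finger_force: 59.4
```

```bash
python3 -c "
from h import *
o=st(); print(R.from_euler('xyz',o['tcp_rot']).as_matrix()[2])"
```

```text
t 15.825 q [-0.131  0.133  0.876  2.036  0.012  0.402] 
p [426.796 -52.69  615.562] r 430.0362050634258 az -7.037790131994531 
toolz [ 0.274 -0.024 -0.962] tilt 15.937067636888573 tilt az -5.026869876202334 y az 60.40038882993361 grip 23.065508801278238 59.3975830078125 [-0.058  0.547 -1.369]
[-0.248  0.118 -0.962]
```

move_arm --pt "-0.25 0.12 -0.96" --pt "-0.29 0.13 -0.95" --pt "-0.33 0.14 -0.93" --pt "-0.37 0.16 -0.92" --pt "-0.4 0.18 -0.9" --pt "-0.43 0.2 -0.88" --spin '[0,0,0,0,0,0]' --fingers '[0,0,0,0,0,0]'

```text
clock: 16.58
tcp_pos: [407.4, -49.4, 720.4]
tcp_rot: [2.895, 0.494, 2.546]
contact_force: [0.4, 0.2, -1.3]
grip_width: 23.3
finger_force: 59.4
```

```bash
python3 -c "
from h import *
o=st(); print(R.from_euler('xyz',o['tcp_rot']).as_matrix()[2])"
```

```text
t 16.575 q [-0.129  0.059  1.072  2.036  0.011  0.407] 
p [407.438 -49.445 720.423] r 410.42703265653347 az -6.91934809987606 
toolz [ 0.518 -0.056 -0.854] tilt 31.392784250439455 tilt az -6.139857056721487 y az 62.6822389285268 grip 23.29034693738307 59.412821531295776 [ 0.357  0.191 -1.253]
[-0.474  0.215 -0.854]
```

```bash
cat >> h.py <<'E'
PC=np.array([553.5,-23,160.]); YAW=np.radians(-6.9)
PZ=np.array([-.5*np.cos(YAW),-.5*np.sin(YAW),.8660254])
E
python3 - <<'E'
from h import *
o=observe();M=R.from_euler("xyz",o["tcp_rot"]).as_matrix();Mg=R.from_euler("xyz",[3.135,-.013,2.611]).as_matrix()
b=M@Mg.T@np.array([0,0,-1]);print("brush dir",b,"angle to port",np.degrees(np.arccos(-b@PZ)))
t=lambda h:PC+h*PZ-167*b
print(t(50),t(-109)); print("port dir in tool /60 per mm",M.T@PZ)
rows([t(50)]);
E
```

```text
brush dir [ 0.524 -0.068 -0.849] angle to port 1.9362301614826587
[441.11   -8.666 345.047] [520.034 -18.217 207.349]
port dir in tool /60 per mm [-0.019  0.016 -1.   ]
spin/row 0.0 n 7
[[0.41, -0.07, 0.8], [0.41, -0.07, 0.8], [0.41, -0.07, 0.8], [0.41, -0.07, 0.8], [0.41, -0.07, 0.8], [0.41, -0.07, 0.8], [0.41, -0.07, 0.8]]
```

move_arm --pt "0.41 -0.07 0.8" --pt "0.41 -0.07 0.8" --pt "0.41 -0.07 0.8" --pt "0.41 -0.07 0.8" --pt "0.41 -0.07 0.8" --pt "0.41 -0.07 0.8" --pt "0.41 -0.07 0.8" --pt "0 0 0" --spin '[0,0,0,0,0,0,0,0]' --fingers '[0,0,0,0,0,0,0,0]'

```text
clock: 17.58
tcp_pos: [437.5, -15.6, 413.1]
tcp_rot: [2.901, 0.485, 2.55]
contact_force: [0.6, 0.7, 0.3]
grip_width: 22.9
finger_force: 59.4
```

Run:
```python
from h import *
o=st(); w=read_camera('wrist')[:,:,::-1]; s=read_camera('scene')[:,:,::-1]
cv2.imwrite('pics/w2.png',np.hstack([cv2.resize(w,(400,300)),cv2.resize(s[140:320,250:490],(400,300))]))
cv2.imwrite('pics/w2f.png',w)
M=R.from_euler("xyz",o["tcp_rot"]).as_matrix();Mg=R.from_euler("xyz",[3.135,-.013,2.611]).as_matrix()
b=M@Mg.T@np.array([0,0,-1]);d=o["tcp_pos"]+167*b-PC; print("bottom port z",d@PZ,"lateral",d-(d@PZ)*PZ)
```

```text
t 17.575 q [ 0.003 -0.367 -0.293  1.11  -0.057  0.52 ] 
p [437.479 -15.634 413.138] r 437.7582345508075 az -2.046628120742785 
toolz [ 0.509 -0.055 -0.859] tilt 30.793912280824788 tilt az -6.1588436986573685 y az 62.61236866470562 grip 22.900142160883693 59.43155765533447 [0.585 0.704 0.341]
bottom port z 110.30267588729527 lateral [ 24.823 -10.458  14.953]
```

View pics/w2.png

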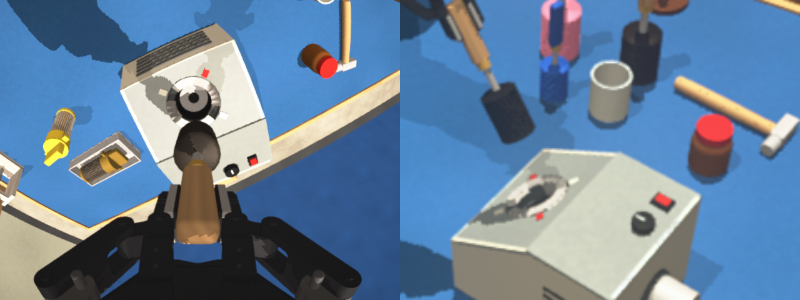

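The wrist view (left) shows the brush held and the port ahead at about (304,157) in full-size pixels, with a red mark at (330,117). The scene view shows the brush clear above the case. I'll locate the red marks numerically.

Run:
```python
from h import *
o=observe(); w=cv2.imread('pics/w2f.png'); hsv=cv2.cvtColor(w,cv2.COLOR_BGR2HSV)
m=cv2.inRange(hsv,(0,150,90),(8,255,255))|cv2.inRange(hsv,(172,150,90),(180,255,255))
n,l,s,c=cv2.connectedComponentsWithStats(m)
for i in range(1,n):
    if s[i,4]>8 and 180<c[i][0]<420 and c[i][1]<300: print(c[i],s[i,4])
def onport(n,p,o=None,h=-4):
    c,d=ray(n,p,o);q=PC+h*PZ;return c+d*((q-c)@PZ)/(d@PZ)
t=cv2.imread("pics/top0.png");h=cv2.cvtColor(t,cv2.COLOR_BGR2HSV);mm=cv2.inRange(h,(0,120,90),(10,255,255))|cv2.inRange(h,(170,120,90),(180,255,255))
n,l,s,c=cv2.connectedComponentsWithStats(mm)
P=[]
for i in range(1,n):
    if s[i,4]>8 and 300<c[i][0]<420 and 200<c[i][1]<300: print("top",c[i],onport("top",c[i]));P.append(onport("top",c[i]))
ex=np.array([np.cos(YAW),np.sin(YAW),0]);ey=np.array([-np.sin(YAW),np.cos(YAW),0]);px=ex*.866+np.array([0,0,.5])
print("mid on deck",sum(P)/2,"->collar",sum(P)/2+4*PZ,"vec in port",(P[0]-P[1])@px,(P[0]-P[1])@ey)
g=cv2.cvtColor(w,cv2.COLOR_BGR2GRAY)
crop=cv2.resize(w[90:230,220:400],(720,560),interpolation=cv2.INTER_CUBIC);cv2.imwrite("pics/w2c.png",crop)
```

```text
[328.157 117.098] 102
[405.212 257.832] 113
top [375.065 220.29 ] [584.564 -65.884 176.16 ]
top [333.577 250.654] [525.063  22.376 135.934]
mid on deck [554.813 -21.754 156.047] ->collar [552.828 -21.514 159.512] vec in port 80.45032270262095 -80.472178608383
```

View pics/w2c.png

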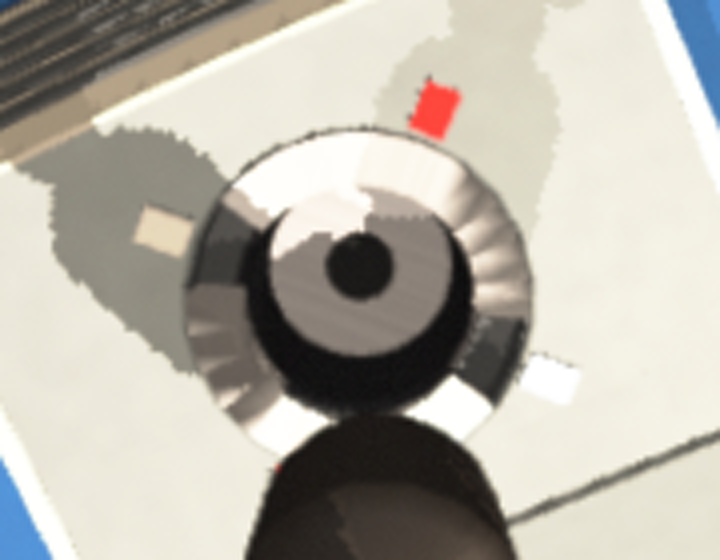

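The crop shows the white marks at (163,230) and (551,378) in crop pixels, the red mark at (436,110), and the collar spanning x 187–530.

```bash
cat >> h.py <<'E'
def onport(n,p,o=None,h=-4):
    c,d=ray(n,p,o);q=PC+h*PZ;return c+d*((q-c)@PZ)/(d@PZ)
EY=np.array([-np.sin(YAW),np.cos(YAW),0]);EX=np.array([np.cos(YAW)*.866,np.sin(YAW)*.866,.5])
E
python3 - <<'E'
from h import *
o=observe()
f=lambda x,y:onport("wrist",(220+x/4,90+y/4),o)
a,b=f(163,230),f(551,378);r=f(436,110);m=(a+b)/2
print(a,b,r,"mid",m,"collar",m+4*PZ,"len",np.linalg.norm(a-b))
for v in(a-m,b-m,r-m):print(v@EX,v@EY,np.degrees(np.arctan2(v@EY,v@EX)))
M=R.from_euler("xyz",o["tcp_rot"]).as_matrix();Mg=R.from_euler("xyz",[3.135,-.013,2.611]).as_matrix()
bb=M@Mg.T@np.array([0,0,-1]);print("angle",np.degrees(np.arccos(-bb@PZ)))
P2=(m+4*PZ+np.array([552.8,-21.5,159.5]))/2;print(P2)
t=lambda h:P2+h*PZ-167*bb
rows([t(40),t(-60),t(-110)]);print(M.T@PZ)
E
```

```text
[521.715 -57.692 139.569] [603.018  15.527 181.091] [532.089  24.129 139.84 ] mid [562.366 -21.083 160.33 ] collar [560.381 -20.843 163.794] len 117.02712372785798
-41.52107870269534 -41.22815889357125 -135.20281756287284
41.52107870269525 41.22815889357124 44.79718243712723
-40.97899932654731 41.246934632528465 134.81330089982296
angle 1.9572165523345177
[556.59  -21.171 161.647]
spin/row 0.0 n 5
[[0.31, -0.05, 0.62], [0.31, -0.05, 0.62], [0.02, -0.01, 0.83], [0.02, -0.01, 0.83], [0.02, -0.01, 0.83]]
[-0.02   0.017 -1.   ]
```

Run:
```python
from h import *
o=observe()
s=cv2.imread("pics/scene0.png");h=cv2.cvtColor(s,cv2.COLOR_BGR2HSV);mm=cv2.inRange(h,(0,120,90),(10,255,255))|cv2.inRange(h,(170,120,90),(180,255,255))
n,l,S,c=cv2.connectedComponentsWithStats(mm)
for i in range(1,n):
    if S[i,4]>4 and 300<c[i][0]<365 and 235<c[i][1]<290: print("scene",c[i],S[i,4],onport("scene",c[i]))
M=R.from_euler("xyz",o["tcp_rot"]).as_matrix();Mg=R.from_euler("xyz",[3.135,-.013,2.611]).as_matrix()
b=M@Mg.T@np.array([0,0,-1])
T=np.eye(4);T[:3,:3]=M;T[:3,3]=o["tcp_pos"];C=T@calibration("wrist")["tool_from_camera"];k=calibration("wrist")
def proj(X):
    v=C[:3,:3].T@(X-C[:3,3]);th=np.arctan2(np.hypot(v[0],v[1]),v[2]);u=v[:2]/np.hypot(*v[:2]);return np.array([k["cx"],k["cy"]])+k["fx"]*th*u
e=o["tcp_pos"]+167*b
cir=np.array([proj(e+25*(np.cos(a)*M[:,0]+np.sin(a)*M[:,1])) for a in np.linspace(0,6.28,60)]);print("pred head: min y",cir[cir[:,1].argmin()],"x range",cir[:,0].min(),cir[:,0].max())
for c in ([552.8,-21.5,159.5],[560.4,-20.8,163.8]): print(proj(np.array(c)-4*PZ))
for r in ([584.564,-65.884,176.16],[525.063,22.376,135.934]): print("red pred",proj(np.array(r)))
```

```text
scene [329.5 245.5] 6 [518.412  28.532 131.695]
scene [333.286 269.357] 14 [579.428 -62.286 172.967]
pred head: min y [313.306 193.862] x range 283.28509009446793 343.49574219701213
[305.322 159.349]
[309.78  165.711]
red pred [287.669 205.493]
red pred [323.986 111.993]
```

move_arm --pt "0.31 -0.05 0.62" --pt "0.31 -0.05 0.62" --pt "0.02 -0.01 0.6" --pt "0.02 -0.01 0.6" --pt "0 0 0" --pt "0 0 0" --spin '[0,0,0,0,0,0]' --fingers '[0,0,0,0,0,0]'

```text
clock: 18.42
tcp_pos: [484.4, -10.9, 275.6]
tcp_rot: [2.894, 0.495, 2.545]
contact_force: [-0.2, 0.5, -1.2]
grip_width: 22.9
finger_force: 59.4
```

Run:
```python
from h import *
o=st(); w=read_camera('wrist')[:,:,::-1];cv2.imwrite('pics/w3.png',w)
M=R.from_euler("xyz",o["tcp_rot"]).as_matrix();Mg=R.from_euler("xyz",[3.135,-.013,2.611]).as_matrix()
b=M@Mg.T@np.array([0,0,-1]);d=o["tcp_pos"]+167*b-np.array([556.6,-21.2,161.6]); print("bottom port z",d@PZ,"lateral",d@EX,d@EY,o['wrist_torque'])
hsv=cv2.cvtColor(w,cv2.COLOR_BGR2HSV)
m=cv2.inRange(hsv,(0,150,90),(8,255,255))|cv2.inRange(hsv,(172,150,90),(180,255,255))
n,l,s,c=cv2.connectedComponentsWithStats(m)
for i in range(1,n):
    if s[i,4]>20 : print(c[i],s[i,4],onport("wrist",c[i],o))
```

```text
t 18.425 q [ 0.018 -0.29  -0.6    0.715 -0.065  0.533] 
p [484.392 -10.87  275.564] r 484.513945447677 az -1.2855346581531 
toolz [ 0.519 -0.055 -0.853] tilt 31.43876965816546 tilt az -6.107825414758455 y az 62.67563706324642 grip 22.92802112555273 59.409043192863464 [-0.177  0.459 -1.226]
bottom port z -31.741670386296367 lateral -0.44646703486369255 0.9014584630211728 [ 0.099  0.64  -0.018]
[578.472 129.678] 1277 [592.29  222.71  160.572]
[338.922 157.105] 257 [523.596  24.127 134.972]
[284.669 290.305] 118 [582.601 -64.389 174.932]
[434.547 333.82 ] 128 [677.103  26.205 222.814]
```

```bash
sed -i 's/^PC=.*; YAW/PC=np.array([552.5,-21,159.6]); YAW/' h.py
python3 - <<'E'
from h import *
o=observe()
M=R.from_euler("xyz",o["tcp_rot"]).as_matrix();Mg=R.from_euler("xyz",[3.135,-.013,2.611]).as_matrix()
b=M@Mg.T@np.array([0,0,-1])
t=lambda h:PC+h*PZ-167*b
rows([t(-50),t(-106)],step=30)
E
```

```text
spin/row 0.0 n 3
[[0.06, -0.05, 0.3], [0.01, -0.01, 0.47], [0.01, -0.01, 0.47]]
```

move_arm --pt "0.06 -0.05 0.3" --pt "0.01 -0.01 0.47" --pt "0.01 -0.01 0.47" --pt "0 0 0.05" --pt "0 0 0" --spin '[0,0,0,0,0]' --fingers '[0,0,0,0,0]'

```text
clock: 19.1
tcp_pos: [518.1, -16.3, 204.9]
tcp_rot: [2.895, 0.494, 2.546]
contact_force: [-2.2, 0.6, 4.2]
grip_width: 23.3
finger_force: 60.2
```

```bash
cat >> h.py <<'E'
def brush():
    o=st();M=R.from_euler("xyz",o["tcp_rot"]).as_matrix();Mg=R.from_euler("xyz",[3.135,-.013,2.611]).as_matrix()
    b=M@Mg.T@np.array([0,0,-1]);d=o["tcp_pos"]+167*b-PC; print("bottom z",d@PZ,"lat",d@EX,d@EY,"force port",o["contact_force"]@PZ,o["contact_force"]@EX,o["contact_force"]@EY)
E
python3 -c "
from h import *
brush()"
```

```text
t 19.1 q [ 0.001 -0.173 -0.7    0.499 -0.056  0.519] 
p [518.084 -16.306 204.885] r 518.3404846888006 az -1.8027284975181983 
toolz [ 0.517 -0.056 -0.854] tilt 31.360124840986362 tilt az -6.125422484125143 y az 62.67484553071713 grip 23.281144359089357 60.170778036117554 [-2.214  0.593  4.218]
bottom z -110.32417223276136 lat -1.9365709988020896 -0.1824109828153255 force port 4.787395232739785 0.14371764469862947 0.32279804146936775
```

move_arm --pt "0 0 0.06" --pt "0 0 0" --pt "-0.01 0 -0.7" --pt "-0.01 0 -0.7" --pt "0 0 0" --pt "0.01 0 0.7" --pt "0.01 0 0.7" --pt "0 0 0" --pt "0 0 0.03" --spin '[0,0,0,0,0,0,0,0,0]' --fingers '[0,0,0,0,0,0,0,0,0]'

```text
clock: 20.23
tcp_pos: [519.9, -16.6, 198.9]
tcp_rot: [2.896, 0.491, 2.547]
contact_force: [-4.9, 0.0, 6.8]
grip_width: 23.2
finger_force: 60.5
```

```bash
python3 -c "
from h import *
brush()"
```

```text
t 20.225 q [ 0.    -0.162 -0.706  0.485 -0.056  0.518] 
p [519.854 -16.649 198.915] r 520.1206405660935 az -1.8343017965161388 
toolz [ 0.515 -0.056 -0.855] tilt 31.20650550517723 tilt az -6.161475168136398 y az 62.63923699371925 grip 23.18139774979874 60.50666391849518 [-4.906  0.046  6.833]
bottom z -116.40815079112843 lat -3.811167264804432 -0.3691943163878837 force port 8.35618667313006 -0.8063167258742143 -0.543374024972124
```

Both strokes bottomed on the plate (8 N, about 7 mm pressed). Next I pull out, swing behind the robot and take the lean out.

Run:
```python
from h import *
o=observe();M=R.from_euler("xyz",o["tcp_rot"]).as_matrix()
p=o["tcp_pos"]-235*M[:,2]
w=[p]+arc(360,400,5,12,1)+arc(330,400,12,80,8)+arc(330,330,90,100,1)+arc(330,325,100,166,8)
rows(w,spin=-1.3,step=59)
```

```text
spin/row -0.5 n 26
[[-0.0, -0.0, -0.98], [0.0, -0.0, -0.98], [-0.0, -0.0, -0.98], [-0.0, 0.0, -0.98], [0.52, 0.51, -0.24], [0.49, 0.53, -0.24], [0.37, 0.25, -0.2], [0.36, 0.27, -0.2], [0.38, 0.69, -0.22], [0.43, 0.64, -0.27]]
[[0.48, 0.58, -0.31], [0.52, 0.52, -0.35], [0.56, 0.45, -0.38], [0.6, 0.38, -0.4], [0.63, 0.3, -0.42], [0.73, 0.17, 0.0], [0.72, 0.21, 0.0], [0.71, 0.24, 0.0], [0.73, 0.07, -0.31], [0.7, -0.03, -0.36]]
[[0.71, -0.1, -0.33], [0.72, -0.17, -0.29], [0.71, -0.24, -0.25], [0.7, -0.31, -0.2], [0.69, -0.37, -0.14], [0.66, -0.42, -0.08]]
```

move_arm --pt "0 0 -0.98" --pt "0 0 -0.98" --pt "0 0 -0.98" --pt "0 0 -0.98" --pt "0.52 0.51 -0.24" --pt "0.49 0.53 -0.24" --pt "0.37 0.25 -0.2" --pt "0.36 0.27 -0.2" --pt "0.38 0.69 -0.22" --pt "0.43 0.64 -0.27" --spin '[-0.5,-0.5,-0.5,-0.5,-0.5,-0.5,-0.5,-0.5,-0.5,-0.5]' --fingers '[0,0,0,0,0,0,0,0,0,0]'

```text
clock: 21.48
tcp_pos: [279.3, 173.9, 400.5]
tcp_rot: [-3.119, 0.539, 3.079]
contact_force: [1.5, 0.3, -1.3]
grip_width: 23.3
finger_force: 59.5
```

move_arm --pt "0.48 0.58 -0.31" --pt "0.52 0.52 -0.35" --pt "0.56 0.45 -0.38" --pt "0.6 0.38 -0.4" --pt "0.63 0.3 -0.42" --pt "0.73 0.17 0.0" --pt "0.72 0.21 0.0" --pt "0.71 0.24 0.0" --pt "0.73 0.07 -0.31" --pt "0.7 -0.03 -0.36" --spin '[-0.5,-0.5,-0.5,-0.5,-0.5,-0.5,-0.5,-0.5,-0.5,-0.5]' --fingers '[0,0,0,0,0,0,0,0,0,0]'

```text
clock: 22.72
tcp_pos: [-119.4, 278.6, 329.0]
tcp_rot: [-2.849, 0.457, -2.652]
contact_force: [-0.7, 1.2, -1.2]
grip_width: 22.9
finger_force: 59.5
```

```bash
python3 -c "
from h import *
st()
rows(arc(330,325,112,166,7),spin=-.3)"
```

```text
t 22.725 q [ 2.316  0.126 -0.067  1.8   -0.342  1.969] 
p [-119.422  278.579  328.972] r 303.0975153792107 az 113.2039748860655 
toolz [ 0.509 -0.056 -0.859] tilt 30.771664311100476 tilt az -6.258115123860092 y az 110.47889212564613 grip 22.931676838968013 59.534180760383606 [-0.714  1.24  -1.202]
spin/row -0.429 n 7
[[0.56, 0.39, -0.32], [0.67, -0.13, -0.29], [0.67, -0.2, -0.26], [0.66, -0.26, -0.22], [0.65, -0.32, -0.17], [0.63, -0.37, -0.13], [0.6, -0.42, -0.08]]
```

move_arm --pt "0.56 0.39 -0.32" --pt "0.67 -0.13 -0.29" --pt "0.67 -0.2 -0.26" --pt "0.66 -0.26 -0.22" --pt "0.65 -0.32 -0.17" --pt "0.63 -0.37 -0.13" --pt "0.6 -0.42 -0.08" --spin '[-0.43,-0.43,-0.43,-0.43,-0.43,-0.43,-0.43]' --fingers '[0,0,0,0,0,0,0]'

```text
clock: 23.6
tcp_pos: [-320.4, 79.3, 325.4]
tcp_rot: [-2.728, 0.352, -2.345]
contact_force: [0.7, 0.7, -1.2]
grip_width: 23.3
finger_force: 59.7
```

```bash
python3 -c "
from h import *
o=st(); print(R.from_euler('xyz',o['tcp_rot']).as_matrix()[2])"
```

```text
t 23.6 q [ 2.942  0.327  0.162  1.941 -0.047  2.232] 
p [-320.431   79.301  325.444] r 330.09818478234854 az 166.09953033103312 
toolz [ 0.508 -0.055 -0.86 ] tilt 30.728687451407694 tilt az -6.202517502535368 y az 127.05113194538966 grip 23.257407861239788 59.72719073295593 [ 0.716  0.724 -1.197]
[-0.345 -0.377 -0.86 ]
```

move_arm --pt "-0.34 -0.38 -0.86" --pt "-0.34 -0.38 -0.86" --pt "-0.33 -0.36 -0.87" --pt "-0.31 -0.34 -0.89" --pt "-0.28 -0.31 -0.91" --pt "-0.25 -0.28 -0.93" --pt "-0.22 -0.24 -0.94" --pt "-0.2 -0.22 -0.95" --pt "-0.17 -0.18 -0.97" --pt "-0.14 -0.15 -0.98" --spin '[0,0,0,0,0,0,0,0,0,0]' --fingers '[0,0,0,0,0,0,0,0,0,0]'

```text
clock: 24.85
tcp_pos: [-265.9, 81.9, 468.0]
tcp_rot: [-3.022, 0.158, -2.401]
contact_force: [0.3, -0.7, -1.2]
grip_width: 22.9
finger_force: 61.1
```

```bash
python3 -c "
from h import *
o=st(); print(R.from_euler('xyz',o['tcp_rot']).as_matrix()[2])"
```

```text
t 24.85 q [ 2.91   0.001  0.278  2.037 -0.062  2.185] 
p [-265.858   81.857  468.049] r 278.1744588033287 az 162.88663900879945 
toolz [ 0.196  0.017 -0.98 ] tilt 11.344844569956784 tilt az 5.098873894929314 y az 131.33901410130784 grip 22.897115914835826 61.08256459236145 [ 0.254 -0.702 -1.24 ]
[-0.158 -0.118 -0.98 ]
```

move_arm --pt "-0.15 -0.12 -0.98" --pt "-0.11 -0.09 -0.99" --pt "-0.07 -0.06 -0.99" --pt "-0.03 -0.03 -1" --pt "0 0 -0.5" --spin '[0,0,0,0,0]' --fingers '[0,0,0,0,0]'

```text
clock: 25.48
tcp_pos: [-278.6, 90.4, 521.0]
tcp_rot: [3.113, 0.058, -2.406]
contact_force: [-0.7, 0.1, -1.6]
grip_width: 23.5
finger_force: 61.1
```

Run:
```python
from h import *
o=st(); p=o["tcp_pos"]
w=[[-290,90,440]]+arc(360,420,150,45,13)+[[380,300,350],[496,336,300]]
rows(w,spin=.9,step=61)
```

```text
t 25.475 q [ 2.894 -0.057  0.401  2.036 -0.064  2.158] 
p [-278.609   90.381  521.028] r 292.9017164689417 az 162.0268729419943 
toolz [ 0.023  0.06  -0.998] tilt 3.6991034727097096 tilt az 68.69187259928866 y az 132.24936321108802 grip 23.486888839067017 61.07854127883911 [-0.7    0.091 -1.583]
spin/row 0.391 n 23
[[0.11, 0.04, 0.67], [0.11, 0.04, 0.67], [-0.47, 0.55, 0.16], [-0.45, 0.57, 0.16], [-0.43, 0.59, 0.16], [-0.81, 0.24, 0.05], [-0.83, 0.16, 0.05], [-0.84, 0.08, 0.04], [-0.84, -0.01, 0.04], [-0.84, -0.1, 0.03]]
[[-0.83, -0.18, 0.03], [-0.8, -0.26, 0.02], [-0.77, -0.34, 0.01], [-0.73, -0.42, 0.0], [-0.69, -0.49, -0.0], [-0.63, -0.56, -0.01], [-0.57, -0.62, -0.02], [-0.7, 0.18, 0.42], [-0.69, 0.21, 0.42], [-0.69, 0.23, 0.42]]
[[-0.63, 0.21, 0.3], [-0.62, 0.24, 0.3], [-0.61, 0.26, 0.3]]
```

Run:
```python
from h import *
w=[[-290,90,440]]+arc(360,420,150,40,13)+[[496,336,405],[496,336,290]]
rows(w,spin=.9,step=61)
```

```text
spin/row 0.375 n 24
[[0.11, 0.04, 0.67], [0.11, 0.04, 0.67], [-0.49, 0.55, 0.16], [-0.46, 0.57, 0.16], [-0.44, 0.59, 0.16], [-0.85, 0.24, 0.05], [-0.87, 0.15, 0.05], [-0.88, 0.05, 0.04], [-0.88, -0.05, 0.04], [-0.87, -0.15, 0.03]]
[[-0.85, -0.24, 0.03], [-0.82, -0.33, 0.02], [-0.78, -0.42, 0.01], [-0.73, -0.5, 0.0], [-0.67, -0.58, -0.01], [-0.6, -0.65, -0.02], [-0.53, -0.71, -0.02], [-0.76, 0.27, 0.09], [-0.75, 0.3, 0.09], [-0.74, 0.33, 0.09]]
[[-0.73, 0.35, 0.09], [-0.71, 0.38, 0.09], [0.02, -0.06, 0.96], [0.02, -0.06, 0.96]]
```

move_arm --pt "0.11 0.04 0.67" --pt "0.11 0.04 0.67" --pt "-0.49 0.55 0.16" --pt "-0.46 0.57 0.16" --pt "-0.44 0.59 0.16" --pt "-0.85 0.24 0.05" --pt "-0.87 0.15 0.05" --pt "-0.88 0.05 0.04" --pt "-0.88 -0.05 0.04" --pt "-0.87 -0.15 0.03" --spin '[0.38,0.38,0.38,0.38,0.38,0.38,0.38,0.38,0.38,0.38]' --fingers '[0,0,0,0,0,0,0,0,0,0]'

```text
clock: 26.72
tcp_pos: [-55.2, 354.4, 419.3]
tcp_rot: [3.095, 0.045, -2.787]
contact_force: [-0.8, 0.9, -1.3]
grip_width: 23.2
finger_force: 61.0
```

move_arm --pt "-0.85 -0.24 0.03" --pt "-0.82 -0.33 0.02" --pt "-0.78 -0.42 0.01" --pt "-0.73 -0.5 0.0" --pt "-0.67 -0.58 -0.01" --pt "-0.6 -0.65 -0.02" --pt "-0.53 -0.71 -0.02" --pt "-0.76 0.27 0.09" --pt "-0.75 0.3 0.09" --pt "-0.74 0.33 0.09" --spin '[0.38,0.38,0.38,0.38,0.38,0.38,0.38,0.38,0.38,0.38]' --fingers '[0,0,0,0,0,0,0,0,0,0]'

```text
clock: 27.98
tcp_pos: [410.0, 290.5, 410.8]
tcp_rot: [3.081, 0.025, 3.116]
contact_force: [0.2, 0.4, -0.5]
grip_width: 23.1
finger_force: 61.1
```

Run:
```python
from h import *
brush()
rows([[496,336,400],[496,336,290]],step=61)
```

```text
t 27.975 q [0.596 0.212 0.384 1.688 0.035 0.622] 
p [410.006 290.489 410.816] r 502.482693839514 az 35.317534789257785 
toolz [ 0.026  0.059 -0.998] tilt 3.720484025316603 tilt az 66.27455159986575 y az 88.59621130747934 grip 23.095949001391467 61.088165044784546 [ 0.153  0.409 -0.508]
bottom z 159.98291443337612 lat -107.94791384014862 301.59648941439445 force port -0.4907920214131387 -0.1649692266287352 0.4246253230747957
spin/row 0.0 n 4
[[-0.7, 0.39, 0.13], [-0.7, 0.39, 0.13], [0.02, -0.06, 0.91], [0.02, -0.06, 0.91]]
```

Run:
```python
from h import *
rows([[492,327.5,400],[492,327.5,270]],step=66)
```

```text
spin/row 0.0 n 4
[[-0.67, 0.32, 0.13], [-0.67, 0.32, 0.13], [0.03, -0.07, 1.08], [0.03, -0.07, 1.08]]
```

move_arm --pt "-0.67 0.32 0.13" --pt "-0.67 0.32 0.13" --pt "0.02 -0.04 0.72" --pt "0.02 -0.04 0.72" --pt "0.02 -0.04 0.72" --pt "0 0 0" --spin '[0,0,0,0,0,0]' --fingers '[0,0,0,0,0,0]'

```text
clock: 28.72
tcp_pos: [488.1, 327.1, 267.0]
tcp_rot: [3.085, 0.02, 3.118]
contact_force: [-0.5, -0.7, -0.8]
grip_width: 23.0
finger_force: 61.0
```

Run:
```python
from h import *
o=st(); im=read_camera("scene")[:,:,::-1]
M=R.from_euler("xyz",o["tcp_rot"]).as_matrix();Mg=R.from_euler("xyz",[3.135,-.013,2.611]).as_matrix()
b=M@Mg.T@np.array([0,0,-1]);print("bottom",o["tcp_pos"]+167*b)
cv2.imwrite("pics/s3.png",cv2.resize(im[100:250,290:490],(800,600),interpolation=cv2.INTER_CUBIC))
rows([[492,327.5,230],[492,327.5,178]],step=30)
```

```text
t 28.725 q [0.572 0.353 0.206 1.376 0.036 0.596] 
p [488.083 327.081 267.039] r 587.5431729580582 az 33.827336135166966 
toolz [ 0.021  0.056 -0.998] tilt 3.4231941161076596 tilt az 69.5952649757395 y az 88.68753427979561 grip 22.95097711209472 61.01356029510498 [-0.488 -0.702 -0.802]
bottom [493.704 335.275 100.334]
spin/row 0.0 n 4
[[-0.02, -0.02, 0.33], [-0.02, -0.02, 0.33], [0.01, -0.03, 0.43], [0.01, -0.03, 0.43]]
```

View pics/s3.png

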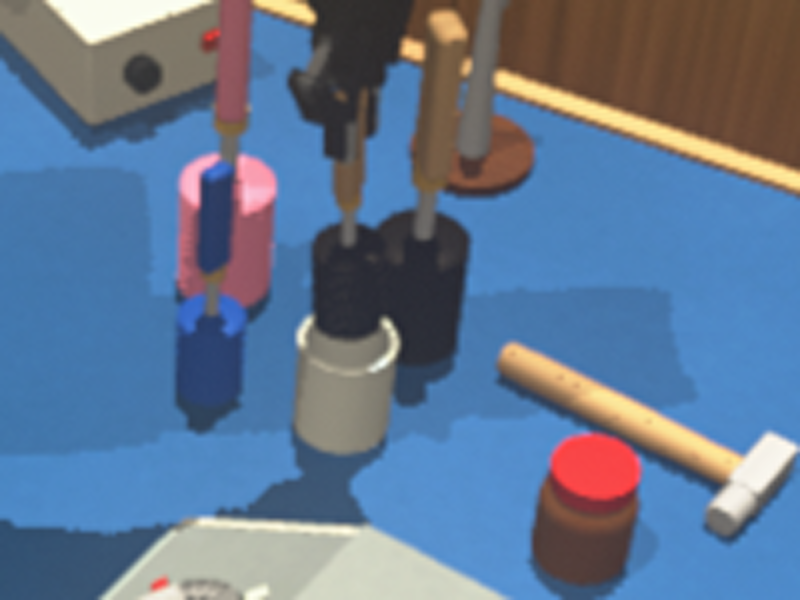

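The scene view shows the brush head about 20 mm above the pot and centred on its rim (348,345). Lowering.

move_arm --pt "-0.02 -0.02 0.33" --pt "-0.02 -0.02 0.33" --pt "0.01 -0.03 0.43" --pt "0.01 -0.03 0.43" --pt "0 0 0.05" --pt "0 0 0" --spin '[0,0,0,0,0,0]' --fingers '[0,0,0,0,0,0]'

```text
clock: 29.52
tcp_pos: [494.1, 328.2, 177.8]
tcp_rot: [3.08, 0.027, 3.117]
contact_force: [0.5, 0.4, -0.7]
grip_width: 23.6
finger_force: 61.0
```

Run:
```python
from h import *
st()
```

```text
t 29.525 q [0.568 0.373 0.01  1.151 0.036 0.592] 
p [494.129 328.215 177.75 ] r 593.2025283137555 az 33.59328435629108 
toolz [ 0.028  0.061 -0.998] tilt 3.8356971809693343 tilt az 65.1592972070008 y az 88.70590730371939 grip 23.578618513173854 61.012598276138306 [ 0.49   0.439 -0.738]
```

move_arm --pt "0 0 0.07" --pt "0 0 0" --pt "0 0 0" --pt "0 0 0" --pt "0 0 0" --pt "0 0 -0.5" --pt "0 0 -0.9" --pt "0 0 -1" --spin '[0,0,0,0,0,0,0,0]' --fingers '[0,0,65,65,65,65,65,65]'

```text
clock: 30.52
tcp_pos: [489.0, 318.9, 316.4]
tcp_rot: [3.082, 0.024, 3.117]
contact_force: [1.0, 1.1, 0.5]
grip_width: 55.4
finger_force: 0.0
```

Run:
```python
from h import *
o=st(); im=read_camera("scene")[:,:,::-1]; w=read_camera("wrist")[:,:,::-1]
cv2.imwrite("pics/s4.png",np.hstack([cv2.resize(im[100:250,290:490],(400,300)),cv2.resize(w,(400,300))]))
# cartridge approach, yaw: closing axis az -4 (mod 180)
w=arc(470,400,20,-20,6)+[[491.5,-333,330]]
rows(w,spin=0,step=60)
```

```text
t 30.525 q [0.559 0.349 0.324 1.494 0.037 0.583] 
p [488.988 318.885 316.389] r 583.7778967685235 az 33.10968161910207 
toolz [ 0.025  0.059 -0.998] tilt 3.6670853702324386 tilt az 66.87130483078435 y az 88.69780638513872 grip 55.44761658763191 0.0 [0.996 1.088 0.497]
spin/row 0.0 n 13
[[0.11, -0.86, -0.39], [0.11, -0.86, -0.39], [0.11, -0.86, -0.39], [0.11, -0.86, -0.39], [-0.18, -0.89, -0.05], [-0.08, -0.91, -0.06], [0.03, -0.91, -0.06], [0.14, -0.9, -0.06], [0.24, -0.88, -0.06], [-0.22, -0.73, 0.25]]
[[-0.22, -0.73, 0.25], [-0.22, -0.73, 0.25], [-0.22, -0.73, 0.25]]
```

View pics/s4.png

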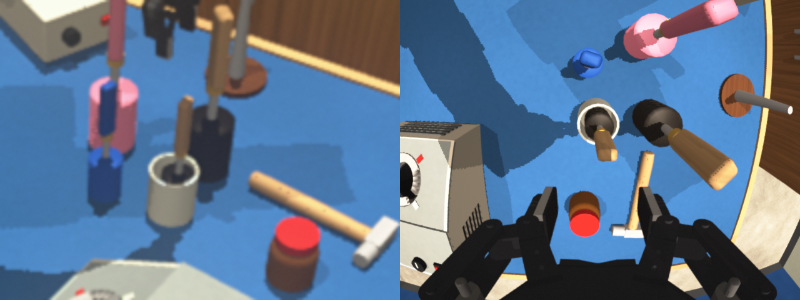

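The brush stands upright in the white pot (left view, handle at 184,125), and the other objects are undisturbed. On to the cartridge.

Run:
```python
from h import *
w=arc(470,390,20,-20,6)+[[500,-325,310]]
rows(w,spin=-1.52,step=52)
```

```text
spin/row -0.8 n 19
[[0.09, -0.69, -0.28], [0.14, -0.68, -0.28], [0.2, -0.67, -0.28], [0.25, -0.65, -0.28], [0.3, -0.63, -0.28], [0.09, -0.45, -0.03], [0.13, -0.44, -0.03], [0.21, -0.4, -0.03], [0.24, -0.39, -0.03], [0.31, -0.33, -0.03]]
[[0.34, -0.31, -0.03], [0.39, -0.23, -0.03], [0.41, -0.2, -0.03], [0.44, -0.12, -0.03], [0.45, -0.08, -0.03], [0.56, -0.49, 0.3], [0.6, -0.44, 0.3], [0.63, -0.39, 0.3], [0.66, -0.34, 0.3]]
```

move_arm --pt "0.09 -0.69 -0.28" --pt "0.14 -0.68 -0.28" --pt "0.2 -0.67 -0.28" --pt "0.25 -0.65 -0.28" --pt "0.3 -0.63 -0.28" --pt "0.09 -0.45 -0.03" --pt "0.13 -0.44 -0.03" --pt "0.21 -0.4 -0.03" --pt "0.24 -0.39 -0.03" --pt "0.31 -0.33 -0.03" --spin '[-0.8,-0.8,-0.8,-0.8,-0.8,-0.8,-0.8,-0.8,-0.8,-0.8]' --fingers '[65,65,65,65,65,65,65,65,65,65]'

```text
clock: 31.88
tcp_pos: [467.3, -29.0, 387.0]
tcp_rot: [3.118, 0.06, -2.363]
contact_force: [0.2, 0.8, 0.2]
grip_width: 55.6
finger_force: 0.0
```

move_arm --pt "0.34 -0.31 -0.03" --pt "0.39 -0.23 -0.03" --pt "0.41 -0.2 -0.03" --pt "0.44 -0.12 -0.03" --pt "0.45 -0.08 -0.03" --pt "0.56 -0.49 0.3" --pt "0.6 -0.44 0.3" --pt "0.63 -0.39 0.3" --pt "0.66 -0.34 0.3" --pt "0 0 0" --spin '[-0.8,-0.8,-0.8,-0.8,-0.8,-0.8,-0.8,-0.8,-0.8,0]' --fingers '[100,100,100,100,100,100,100,100,100,100]'

```text
clock: 33.12
tcp_pos: [498.0, -328.6, 304.0]
tcp_rot: [-3.123, 0.063, -1.646]
contact_force: [1.1, -0.1, -0.0]
grip_width: 85.2
finger_force: 0.0
```

Run:
```python
from h import *
o=st(); w=read_camera("wrist")[:,:,::-1]; cv2.imwrite("pics/w5.png",w)
hsv=cv2.cvtColor(w,cv2.COLOR_BGR2HSV); m=cv2.inRange(hsv,(22,110,80),(36,255,255))
n,l,s,c=cv2.connectedComponentsWithStats(m)
for i in range(1,n):
    if s[i,4]>200: print(c[i],s[i],hsv[l==i].mean(0),hsv[l==i].std(0))
i=1+s[1:,4].argmax(); x,y,a,b,_=s[i]
cv2.imwrite("pics/w5c.png",cv2.resize(w[y-20:y+b+20,x-20:x+a+20],None,fx=4,fy=4,interpolation=cv2.INTER_CUBIC)[:600,:800]);print(x-20,y-20,a+40,b+40)
```

```text
t 33.125 q [-0.615  0.447  0.439  1.579  0.063 -2.111] 
p [ 498.006 -328.613  304.016] r 596.6547349991724 az -33.41908973084245 
toolz [ 0.023  0.061 -0.998] tilt 3.760704194088926 tilt az 69.65427999982417 y az 175.63922057005036 grip 85.21609134996707 0.0 [ 1.062 -0.081 -0.03 ]
[330.375 196.693] [ 297  150   68   93 4190] [ 27.58  160.012 241.444] [ 3.193 28.262 24.915]
[171.652 200.094] [166 187  13  27 256] [ 23.328 136.887 247.547] [0.84  7.621 3.464]
277 130 108 133
```

View pics/w5c.png

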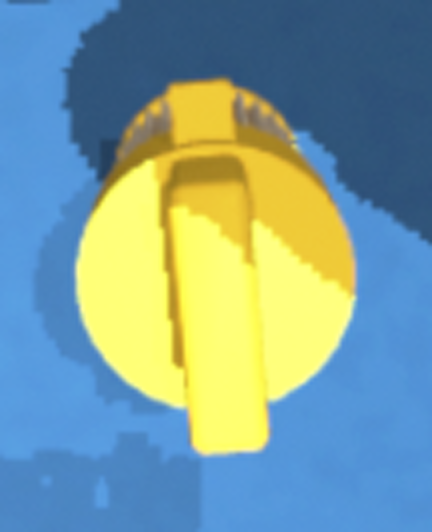

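The crop shows the cartridge's bar top running from crop pixel (213,188) to (230,448), nearly along the image vertical, with the cap circle around (215,275).

Run:
```python
from h import *
o=observe(); f=lambda x,y,z:onz("wrist",(277+x/4,130+y/4),z,o)
a,b=f(213,188,150),f(230,448,150);d=b-a;print(a,b,(a+b)/2,np.linalg.norm(d),np.degrees(np.arctan2(d[1],d[0])))
c=(f(77,275,118)+f(356,270,118))/2;print("cap",c, np.linalg.norm(f(77,275,118)-f(356,270,118)))
t=(a+b)/2
print("top est",(onz("top",(485.25,265),150)+onz("top",(512,267),150))/2)
```

```text
[ 487.838 -354.735  150.   ] [ 487.874 -301.005  150.   ] [ 487.856 -327.87   150.   ] 53.730096797217 89.9622182987332
cap [ 488.182 -329.339  118.   ] 60.67818180898996
top est [ 491.577 -332.597  150.   ]
```

Run:
```python
from h import *
rows([[489,-329.5,200],[489,-329.5,138]],spin=-.04,step=56)
```

```text
spin/row -0.1 n 4
[[0.08, 0.09, 0.87], [0.08, 0.09, 0.87], [0.03, 0.01, 0.52], [0.03, 0.01, 0.52]]
```

move_arm --pt "0.08 0.09 0.87" --pt "0.08 0.09 0.87" --pt "0.03 0.01 0.52" --pt "0.03 0.01 0.52" --pt "0 0 0" --pt "0 0 0" --pt "0 0 0" --pt "0 0 0" --pt "0 0 0" --pt "0 0 0" --spin '[-0.1,-0.1,-0.1,-0.1,0,0,0,0,0,0]' --fingers '[100,100,100,100,100,0,0,0,0,0]'

```text
clock: 34.42
tcp_pos: [489.8, -329.1, 140.0]
tcp_rot: [-3.117, 0.06, -1.604]
contact_force: [-0.8, 0.5, 6.2]
grip_width: 14.8
finger_force: 58.2
```

Run:
```python
from h import *
o=st(); print(o["tcp_rot"])
w=[[492,-330,300]]+arc(540,370,-30,-8,4)+arc(480,410,-6.9,-6.9,1)
rows(w,spin=0,step=60)
```

```text
t 34.425 q [-0.624  0.447  0.023  1.161  0.064 -2.161] 
p [ 489.821 -329.089  140.003] r 590.1049381699137 az -33.8954352464041 
toolz [ 0.026  0.059 -0.998] tilt 3.727663064229503 tilt az 66.03263244997801 y az 177.9856827359373 grip 14.759563533642202 58.20715606212616 [-0.81   0.545  6.174]
[-3.117  0.06  -1.604]
spin/row 0.0 n 11
[[-0.05, -0.03, -0.89], [-0.05, -0.03, -0.89], [-0.05, -0.03, -0.89], [-0.61, 0.01, -0.35], [-0.61, 0.01, -0.35], [-0.61, 0.01, -0.35], [-0.81, -0.29, 0.06], [-0.84, -0.21, 0.06], [-0.85, -0.13, 0.05], [-0.15, 0.48, -0.34]]
[[-0.15, 0.48, -0.34]]
```

Gripped (14.8 mm, 58 N). Lift, move to az −7°, then lean again.

move_arm --pt "-0.05 -0.03 -0.89" --pt "-0.05 -0.03 -0.89" --pt "-0.05 -0.03 -0.89" --pt "-0.61 0.01 -0.35" --pt "-0.61 0.01 -0.35" --pt "-0.61 0.01 -0.35" --pt "-0.81 -0.29 0.06" --pt "-0.84 -0.21 0.06" --pt "-0.85 -0.13 0.05" --pt "-0.15 0.48 -0.34" --spin '[0,0,0,0,0,0,0,0,0,0]' --fingers '[0,0,0,0,0,0,0,0,0,0]'

```text
clock: 35.67
tcp_pos: [505.9, -63.5, 387.7]
tcp_rot: [-3.121, 0.061, -1.601]
contact_force: [-0.6, -0.7, -1.7]
grip_width: 14.6
finger_force: 59.8
```

move_arm --pt "-0.15 0.48 -0.34" --pt "-0.06 -0.02 -1" --pt "-0.06 -0.02 -1" --pt "-0.06 -0.05 -1" --pt "-0.06 -0.09 -0.99" --pt "-0.05 -0.13 -0.99" --pt "-0.05 -0.17 -0.98" --pt "-0.04 -0.21 -0.98" --pt "-0.04 -0.25 -0.97" --pt "-0.03 -0.28 -0.96" --spin '[0,0,0,0,0,0,0,0,0,0]' --fingers '[0,0,0,0,0,0,0,0,0,0]'

```text
clock: 36.92
tcp_pos: [426.2, -36.9, 639.0]
tcp_rot: [-2.8, 0.034, -1.609]
contact_force: [0.7, 0.6, -2.6]
grip_width: 15.2
finger_force: 59.9
```

```bash
cat >> h.py <<'E'
PX=(EX+EY)/2**.5; PY=np.cross(PZ,PX)
MG=R.from_euler("xyz",[-3.117,.06,-1.604]).as_matrix()
def cart():
    o=st();M=R.from_euler("xyz",o["tcp_rot"]).as_matrix();Q=M@MG.T  # rotation since grasp
    up=Q@np.array([0,0,1]);x=Q@np.array([MG[0,0],MG[1,0],0]);org=o["tcp_pos"]+Q@np.array([0,0,-140.])
    d=org-PC;lug=org+112*up-PC
    print("up in row3",M[2],"\ntilt err deg: EX",np.degrees((up-PZ)@EX),"EY",np.degrees((up-PZ)@EY))
    print("bottom: z",d@PZ,"PX",d@PX,"PY",d@PY,"lugs z",lug@PZ,"PX",lug@PX,"PY",lug@PY,"angle of lugs from slot (ccw+)",(np.degrees(np.arctan2(x@PY,x@PX))+90)%180-90)
    f=o["contact_force"];print("F port",f@PX,f@PY,f@PZ,"torque",o["wrist_torque"]);return o,M,Q
E
python3 -c "
from h import *
cart()"
```

```text
t 36.925 q [-0.131  0.116  0.918  2.036  0.063 -1.647] 
p [426.204 -36.907 638.956] r 427.7990089438895 az -4.949198410529973 
toolz [ 0.336  0.019 -0.942] tilt 19.639418096313406 tilt az 3.2993640400937685 y az 177.1313788284871 grip 15.186594912419649 59.94585871696472 [ 0.712  0.645 -2.61 ]
up in row3 [-0.034 -0.334 -0.942] 
tilt err deg: EX 11.738996673925921 EY 0.11245209479551228
bottom: z 339.84028850817856 PX 51.49702992712476 PY -95.67460942981614 lugs z 449.4640137499543 PX 67.8794666797691 PY -111.74555271211739 angle of lugs from slot (ccw+) 48.82208367725161
F port -0.024490383445095115 1.050486950678697 -2.5746034978144188 torque [0.004 0.522 0.023]
```

move_arm --pt "-0.03 -0.33 -0.94" --pt "-0.03 -0.38 -0.92" --pt "-0.03 -0.42 -0.9" --pt "-0.02 -0.46 -0.89" --pt "-0.01 -0.24 -0.44" --spin '[0,0,0,0,0]' --fingers '[0,0,0,0,0]'

```text
clock: 37.55
tcp_pos: [412.9, -28.1, 717.9]
tcp_rot: [-2.599, 0.025, -1.613]
contact_force: [0.0, -1.0, -3.1]
grip_width: 14.8
finger_force: 60.0
```

Run:
```python
from h import *
o,M,Q=cart()
w=PC+60*PZ-Q@np.array([0,0,-140.])
print("spin target", 48.8)
rows([w],spin=.852,step=44)
```

```text
t 37.55 q [-0.109  0.067  1.072  2.036  0.056 -1.615] 
p [412.928 -28.144 717.882] r 413.88551067498366 az -3.8990449993673613 
toolz [ 0.517 -0.    -0.856] tilt 31.125633756615564 tilt az -0.03667295891807481 y az 176.7247053093645 grip 14.820238554156182 60.03193974494934 [ 0.008 -1.009 -3.05 ]
up in row3 [-0.025 -0.516 -0.856] 
tilt err deg: EX 0.2744151676527993 EY -0.03163158799762778
bottom: z 412.3394457437835 PX 95.76700989996836 PY -129.39884227259972 lugs z 524.3381436708823 PX 96.1035984960319 PY -129.82187674880043 angle of lugs from slot (ccw+) 48.18905565862951
F port -1.70717200226676 0.2921318404429029 -2.706174369862398 torque [0.053 0.721 0.019]
spin target 48.8
spin/row 0.947 n 9
[[-0.02, 0.3, 0.65], [0.01, 0.31, 0.65], [0.04, 0.3, 0.65], [0.07, 0.3, 0.65], [0.09, 0.29, 0.65], [0.12, 0.28, 0.65], [0.15, 0.27, 0.65], [0.17, 0.25, 0.65], [0.19, 0.24, 0.65]]
```

move_arm --pt "-0.02 0.3 0.65" --pt "0.01 0.31 0.65" --pt "0.04 0.3 0.65" --pt "0.07 0.3 0.65" --pt "0.09 0.29 0.65" --pt "0.12 0.28 0.65" --pt "0.15 0.27 0.65" --pt "0.17 0.25 0.65" --pt "0.19 0.24 0.65" --pt "0 0 0" --spin '[0.93,0.93,0.93,0.93,0.93,0.93,0.93,0.93,0.93,0]' --fingers '[0,0,0,0,0,0,0,0,0,0]'

```text
clock: 38.8
tcp_pos: [449.6, -21.0, 363.8]
tcp_rot: [-2.757, 0.381, -2.313]
contact_force: [-0.7, 0.3, -2.0]
grip_width: 14.9
finger_force: 60.1
```

Run:
```python
from h import *
o,M,Q=cart()
w=read_camera("wrist")[:,:,::-1]
hsv=cv2.cvtColor(w,cv2.COLOR_BGR2HSV); cv2.imwrite("pics/w6.png",w)
m=cv2.inRange(hsv,(0,150,90),(8,255,255))|cv2.inRange(hsv,(172,150,90),(180,255,255))
n,l,s,c=cv2.connectedComponentsWithStats(m)
for i in range(1,n):
    if s[i,4]>20 : q=onport("wrist",c[i],o);print(c[i],s[i,4],q,"port",(q-PC)@PX,(q-PC)@PY)
w=PC+20*PZ-Q@np.array([0,0,-140.])
rows([w],step=44)
```

```text
t 38.8 q [-0.071 -0.358 -0.412  0.984  0.036 -0.814] 
p [449.613 -21.005 363.849] r 450.10349911545177 az -2.6748472352002652 
toolz [ 0.509  0.    -0.861] tilt 30.605019344717547 tilt az 0.032559500207833214 y az 128.90882950642518 grip 14.900584891285053 60.068984627723694 [-0.748  0.264 -2.011]
up in row3 [-0.372 -0.348 -0.861] 
tilt err deg: EX 2.8920877440738377 EY -1.8404499908436838
bottom: z 88.20645695882814 PX -0.8957623627369556 PY -10.231592033592712 lugs z 200.00580783718055 PX 0.5588489377995479 PY -16.77308260008513 angle of lugs from slot (ccw+) 4.267323175440453
F port -1.0627563420265216 1.3068136355319737 -1.354394907308664 torque [0.039 0.737 0.059]
[270.109 188.176] 119 [583.202 -64.304 175.582] port -0.2902003101981147 -55.291718371781975
[385.016 196.154] 123 [523.357  25.242 135.07 ] port 0.19371451713272003 59.776652617230546
[432.45  342.454] 518 [600.922 207.165 166.909] port 179.51728151325128 149.04259982995384
spin/row 0.0 n 2
[[0.03, 0.08, 0.59], [0.03, 0.08, 0.59]]
```

```bash
sed -i 's/^MG=/PC=PC+1.2*PY\nMG=/' h.py
python3 - <<'E'
from h import *
o=observe();M=R.from_euler("xyz",o["tcp_rot"]).as_matrix()
sp=R.from_rotvec(M[:,2]*.072).as_matrix();Q=sp@M@MG.T;up=Q[:,2]
def t(z,k): # bottom at port z, axis point k up centred
    # choose org s.t. org+k*up lateral=0
    org=PC+z*PZ; l=k*up; l=l-(l@PZ)*PZ; return org-l+140*up
w=[t(8,0),t(-30,15),t(-70,40)]
for a in w: print(a)
rows(w,spin=.072,step=42)
E
```

```text
[483.719 -16.961 290.497]
[502.026 -18.625 257.227]
[520.956 -19.998 221.984]
spin/row 0.18 n 4
[[0.04, 0.09, 0.69], [0.04, 0.09, 0.69], [0.04, -0.01, 0.63], [0.04, 0.0, 0.67]]
```

move_arm --pt "0.04 0.09 0.69" --pt "0.04 0.09 0.69" --pt "0 0 0" --pt "0.04 -0.01 0.31" --pt "0.04 0 0.32" --pt "0 0 0" --spin '[0.36,0.36,0,0,0,0]' --fingers '[0,0,0,0,0,0]'

```text
clock: 39.6
tcp_pos: [501.8, -20.1, 258.4]
tcp_rot: [-2.779, 0.411, -2.383]
contact_force: [-0.6, -0.3, -1.6]
grip_width: 14.8
finger_force: 60.0
```

```bash
cat >> h.py <<'E'
def tc(z,k,Q,org0=None):
    up=Q[:,2];l=k*up;l=l-(l@PZ)*PZ;return PC+z*PZ-l+140*up
E
python3 - <<'E'
from h import *
o,M,Q=cart()
rows([tc(-70,40,Q),tc(-92,65,Q)],step=30)
E
```

```text
t 39.6 q [-0.058 -0.24  -0.607  0.664  0.029 -0.732] 
p [501.801 -20.101 258.45 ] r 502.2037817201335 az -2.293956928422545 
toolz [ 0.515 -0.    -0.857] tilt 31.01288532475541 tilt az -0.03345500569765681 y az 124.8467967393681 grip 14.812345339345121 59.98268187046051 [-0.618 -0.281 -1.625]
up in row3 [-0.4   -0.325 -0.857] 
tilt err deg: EX 2.5940312950840387 EY -2.088797568244456
bottom: z -28.93727070853777 PX -0.48842143555001105 PY -0.8458737457942717 lugs z 82.87334867843505 PX 0.21093369239350337 PY -7.318638489360879 angle of lugs from slot (ccw+) 0.18869539974255645
F port -1.1792474408789682 0.6797996473501828 -1.1169872160100347 torque [0.034 0.767 0.008]
spin/row 0.0 n 3
[[0.02, 0.01, 0.34], [0.02, 0.01, 0.34], [0.02, 0.01, 0.37]]
```

move_arm --pt "0.02 0.01 0.34" --pt "0.02 0.01 0.34" --pt "0.02 0.01 0.25" --pt "0 0 0" --spin '[0,0,0,0]' --fingers '[0,0,0,0]'

```text
clock: 40.1
tcp_pos: [527.3, -20.8, 208.6]
tcp_rot: [-2.779, 0.412, -2.383]
contact_force: [0.2, -0.7, -2.1]
grip_width: 14.7
finger_force: 60.2
```

Run:
```python
from h import *
o,M,Q=cart()
rows([tc(-98,75,Q),tc(-108,75,Q)],step=30)
```

```text
t 40.1 q [-0.056 -0.153 -0.671  0.511  0.029 -0.73 ] 
p [527.305 -20.842 208.62 ] r 527.7171817878766 az -2.2634666141616937 
toolz [ 0.516 -0.    -0.857] tilt 31.04164019567939 tilt az -0.02017863130480113 y az 124.8119742290072 grip 14.689978727630981 60.202258229255676 [ 0.2   -0.665 -2.071]
up in row3 [-0.4   -0.325 -0.857] 
tilt err deg: EX 2.566936495491011 EY -2.1004483827760754
bottom: z -84.79675045498765 PX -0.8331536238833214 PY 2.8319668231860877 lugs z 27.01542445378166 PX -0.1873538557380185 PY -3.619449584935196 angle of lugs from slot (ccw+) 0.15675921859556752
F port -1.0111762468710035 0.11204544087491307 -1.9333579415343798 torque [-0.001  0.813 -0.033]
spin/row 0.0 n 2
[[0.01, 0.02, 0.22], [0.01, -0.01, 0.17]]
```

move_arm --pt "0.01 0.02 0.12" --pt "0.01 0.01 0.12" --pt "0.01 0 0.12" --pt "0 0 0" --spin '[0,0,0,0]' --fingers '[0,0,0,0]'

```text
clock: 40.6
tcp_pos: [535.9, -20.5, 187.3]
tcp_rot: [-2.78, 0.412, -2.384]
contact_force: [-1.4, 0.8, 0.5]
grip_width: 14.8
finger_force: 62.8
```

Run:
```python
from h import *
o,M,Q=cart()
```

```text
t 40.6 q [-0.054 -0.115 -0.697  0.448  0.028 -0.727] 
p [535.851 -20.545 187.265] r 536.2450334752675 az -2.1956518227370383 
toolz [ 0.515 -0.    -0.857] tilt 30.988198919164162 tilt az -0.009960860845864056 y az 124.7816927845029 grip 14.823847824056672 62.82163381576538 [-1.425  0.756  0.467]
up in row3 [-0.4   -0.324 -0.857] 
tilt err deg: EX 2.6217961366778026 EY -2.1029242558848242
bottom: z -107.50850283608798 PX -2.365694009654297 PY 6.242386618663327 lugs z 4.298629998031395 PX -1.647487812797291 PY -0.28828230959092865 angle of lugs from slot (ccw+) 0.1111738372979687
F port -0.3470955988142024 1.1669366198648226 1.157503270219189 torque [0.2   0.206 0.082]
```

move_arm --pt "0 0 0.06" --pt "0 0 0.06" --pt "0 0 0" --spin '[0,0,0]' --fingers '[0,0,0]'

```text
clock: 40.98
tcp_pos: [539.3, -20.7, 180.8]
tcp_rot: [-2.78, 0.411, -2.385]
contact_force: [-3.2, -0.5, 5.1]
grip_width: 14.9
finger_force: 63.5
```

Run:
```python
from h import *
o,M,Q=cart()
```

```text
t 40.975 q [-0.053 -0.101 -0.702  0.429  0.027 -0.727] 
p [539.312 -20.669 180.813] r 539.7077439984829 az -2.1947344601139984 
toolz [ 0.515 -0.    -0.857] tilt 30.971127938688195 tilt az -0.05401810312464059 y az 124.76797873525638 grip 14.926982348490402 63.459144830703735 [-3.188 -0.51   5.104]
up in row3 [-0.4   -0.324 -0.857] 
tilt err deg: EX 2.6366927918942253 EY -2.0792819729487997
bottom: z -114.8222900526994 PX -2.3939153769420787 PY 6.602648896297385 lugs z -3.0148062395401314 PX -1.622439494067098 PY 0.08406727036203204 angle of lugs from slot (ccw+) 0.1006042396663247
F port -0.7250028259423585 -0.5328480030391182 5.972097186319769 torque [-0.299  0.177 -0.154]
```

Lugs are in the slots: bottom at −115 and the spring force matches. To absorb the 3–4° mismatch between tool and cartridge, I'll let the cartridge settle in the well, regrip it, and turn in two halves.

move_arm --pt "0 0 -0.1" --pt "0 0 0" --pt "0 0 0" --pt "0 0 0" --pt "0 0 0" --pt "0 0 0" --pt "0 0 0" --pt "0 0 0" --pt "0 0 0" --spin '[0,0,0,0,0,0,0,0,0]' --fingers '[0,45,45,45,0,0,0,0,0]'

```text
clock: 42.1
tcp_pos: [535.9, -20.5, 185.8]
tcp_rot: [-2.781, 0.411, -2.385]
contact_force: [-2.0, 1.6, 2.2]
grip_width: 14.5
finger_force: 61.9
```

```bash
cat >> h.py <<'E'
def tl():
    o=st();M=R.from_euler("xyz",o["tcp_rot"]).as_matrix();d=o["tcp_pos"]-PC;f=o["contact_force"]
    print("TCP port",d@PX,d@PY,d@PZ,"F",f@PX,f@PY,f@PZ,"tau",o["wrist_torque"],"PZ in tool",M.T@PZ,"PX in tool",M.T@PX,"PY",M.T@PY)
E
python3 - <<'E'
from h import *
tl()
E
```

```text
t 42.1 q [-0.054 -0.113 -0.698  0.445  0.027 -0.727] 
p [535.907 -20.492 185.799] r 536.2982754986203 az -2.1897700903978907 
toolz [ 0.514 -0.    -0.858] tilt 30.941420866549578 tilt az -0.010862248710422835 y az 124.78953752308456 grip 14.543503281241017 61.940706968307495 [-2.042  1.579  2.163]
TCP port -1.9149286161034156 -1.3901881585370304 30.955825007589855 F 0.34242623768612307 1.5278440090202727 2.982105783583918 tau [0.124 0.745 0.074] PZ in tool [-0.053  0.034 -0.998] PX in tool [-0.999 -0.     0.053] PY [0.002 0.999 0.034]
```

move_arm --pt "0.01 0 0.13" --pt "0.01 0 0.14" --pt "0 0 0" --spin '[0,0,0]' --fingers '[0,0,0]'

```text
clock: 42.48
tcp_pos: [544.1, -21.3, 171.1]
tcp_rot: [-2.78, 0.411, -2.385]
contact_force: [-3.3, 1.5, 5.7]
grip_width: 14.8
finger_force: 62.7
```

Run:
```python
from h import *
tl()
```

```text
t 42.475 q [-0.055 -0.08  -0.711  0.399  0.028 -0.728] 
p [544.119 -21.254 171.111] r 544.534410006886 az -2.236898841167554 
toolz [ 0.515  0.    -0.857] tilt 30.977501604507417 tilt az 0.0002941763148649657 y az 124.78113989758874 grip 14.772649673094067 62.691686153411865 [-3.327  1.475  5.731]
TCP port -1.8964375390045096 -1.083686264734454 14.11343042099191 F 0.6481534667522709 0.8580922305542719 6.703427187580985 tau [0.132 0.342 0.087] PZ in tool [-0.053  0.034 -0.998] PX in tool [-0.999 -0.     0.053] PY [0.002 0.999 0.034]
```

move_arm --pt "0 0 0" --pt "0 0 0.03" --pt "0 0 0" --spin '[0,0,0]' --fingers '[0,0,0]'

```text
clock: 42.85
tcp_pos: [544.9, -21.3, 169.9]
tcp_rot: [-2.78, 0.412, -2.385]
contact_force: [-4.6, 1.0, 6.9]
grip_width: 15.0
finger_force: 63.0
```

Run:
```python
from h import *
tl()
w=read_camera("wrist")[:,:,::-1]; cv2.imwrite("pics/w7.png",w)
o=observe();M=R.from_euler("xyz",o["tcp_rot"]).as_matrix();T=np.eye(4);T[:3,:3]=M;T[:3,3]=o["tcp_pos"];k=calibration("wrist");C=T@k["tool_from_camera"]
def proj(X):
    v=C[:3,:3].T@(X-C[:3,3]);r=np.hypot(v[0],v[1]);return np.array([k["cx"],k["cy"]])+k["fx"]*np.arctan2(r,v[2])*v[:2]/r
hsv=cv2.cvtColor(w,cv2.COLOR_BGR2HSV); m=cv2.inRange(hsv,(22,110,60),(36,255,255))
n,l,s,c=cv2.connectedComponentsWithStats(m)
for i in range(1,n):
    if s[i,4]>60: print(c[i],s[i])
# predicted far end of bar (tool -x side) top corner for several cartridge heights
e=-28*M[:,0]
for z in(-109,-116,-124,-128): print(z,"bar top end",proj(PC+(z+150)*PZ+28*PX),proj(PC+(z+150)*PZ-28*PX),"bar root",proj(PC+(z+118)*PZ+28*PX),"lug end",proj(PC+(z+112)*PZ+42*PX))
```

```text
t 42.85 q [-0.054 -0.077 -0.712  0.395  0.028 -0.728] 
p [544.94  -21.32  169.949] r 545.3569517806554 az -2.2405011458202537 
toolz [ 0.515 -0.    -0.857] tilt 30.99338117372529 tilt az -0.024751780064066257 y az 124.77215153319226 grip 14.982065615601654 63.03426504135132 [-4.629  0.97   6.942]
TCP port -1.7804613062945212 -1.1534392566605698 12.69570777511122 F -0.1430288768177262 0.7184578753769478 8.368133226948435 tau [ 0.031  0.575 -0.06 ] PZ in tool [-0.054  0.034 -0.998] PX in tool [-0.999 -0.     0.054] PY [0.002 0.999 0.034]
[316.604 293.306] [  248   205   136   189 12092]
-109 bar top end [319.723 428.045] [320.763 308.59 ] bar root [316.852 375.216] lug end [316.386 387.946]
-116 bar top end [319.018 415.216] [319.793 297.191] bar root [316.332 365.474] lug end [315.915 378.562]
-124 bar top end [318.268 401.466] [318.798 285.499] bar root [315.777 355.029] lug end [315.411 368.437]
-128 bar top end [317.914 394.939] [318.341 280.126] bar root [315.515 350.065] lug end [315.171 363.601]
```

The wrist image places the bar end at row 393, so the cartridge bottom is near −128 with no slip. I'll back off 3 mm and turn 45°.

move_arm --pt "0 0 -0.05" --pt "0 0 0" --pt "0 0 0" --pt "0 0 0" --pt "0 0 0" --pt "0 0 0" --pt "0 0 0" --spin '[0,0.8,0.8,0.8,0.8,0.8,0]' --fingers '[0,0,0,0,0,0,0]'

```text
clock: 43.78
tcp_pos: [544.2, -21.3, 173.4]
tcp_rot: [-2.976, 0.519, -2.818]
contact_force: [-2.7, 0.9, 9.2]
grip_width: 14.7
finger_force: 63.0
```

Run:
```python
from h import *
tl()
```

```text
t 43.775 q [-0.055 -0.084 -0.709  0.403  0.028 -0.327] 
p [544.177 -21.293 173.374] r 544.5929568490416 az -2.2407250775526903 
toolz [ 0.517 -0.    -0.856] tilt 31.100845139338563 tilt az -0.013908846689485797 y az 103.81354256992638 grip 14.721270217910373 62.96591520309448 [-2.735  0.858  9.214]
TCP port -1.0809076596337863 -1.943747800518284 16.042987458854313 F 1.901695121783616 -1.1617014084718764 9.388940231465906 tau [ 0.14  -0.495  0.141] PZ in tool [-0.038  0.051 -0.998] PX in tool [-0.919  0.39   0.055] PY [0.392 0.919 0.032]
```

move_arm --pt "0 0 0.01" --pt "0 0 0" --pt "0 0 0" --pt "0 0 0" --pt "0 0 0" --pt "0 0 0" --spin '[0.8,0.8,0.8,0.8,0.8,0]' --fingers '[0,0,0,0,0,0]'

```text
clock: 44.52
tcp_pos: [544.6, -22.3, 173.0]
tcp_rot: [3.072, 0.539, 3.001]
contact_force: [-3.3, -4.2, 9.0]
grip_width: 14.3
finger_force: 63.5
```

Run:
```python
from h import *
tl()
```

```text
t 44.525 q [-0.055 -0.082 -0.71   0.401  0.026  0.074] 
p [544.581 -22.263 173.039] r 545.0358193674615 az -2.3410349571174307 
toolz [ 0.517 -0.003 -0.856] tilt 31.11759862439168 tilt az -0.2870300235811142 y az 83.9883951579459 grip 14.321589515158085 63.47931504249573 [-3.347 -4.196  9.043]
TCP port -1.5291859595273603 -2.7896892101553576 15.493897340884294 F -1.7585727366382526 -4.701455144139813 9.240589655237535 tau [-1.521 -0.424 -1.05 ] PZ in tool [-0.016  0.06  -0.998] PX in tool [-0.694  0.718  0.054] PY [0.719 0.694 0.03 ]
```

move_arm --pt "0 0 -0.07" --pt "0 0 0" --pt "0 0 0" --pt "0 0 0" --pt "0 0 0" --pt "0 0 0" --pt "0 0 0" --pt "0 0 0" --pt "0 0 0" --spin '[0,0,0,0,0,0,0,0,0]' --fingers '[0,42,42,42,0,0,0,0,0]'

```text
clock: 45.65
tcp_pos: [541.0, -21.4, 175.6]
tcp_rot: [3.071, 0.536, 3.003]
contact_force: [-4.0, -2.7, 4.9]
grip_width: 14.8
finger_force: 61.6
```

Run:
```python
from h import *
tl()
```

```text
t 45.65 q [-0.055 -0.091 -0.708  0.414  0.028  0.072] 
p [540.999 -21.432 175.621] r 541.4232448713943 az -2.2685968668932044 
toolz [ 0.514 -0.001 -0.858] tilt 30.94866788124093 tilt az -0.059084535962875086 y az 84.11580429079173 grip 14.793050440751383 61.59451246261597 [-4.042 -2.71   4.886]
TCP port -2.575817379091709 -1.1841485515440844 19.55754385804142 F -2.77612730870087 -1.715647665444854 6.0753078243878935 tau [-0.969  0.908 -0.561] PZ in tool [-0.012  0.061 -0.998] PX in tool [-0.696  0.716  0.053] PY [0.718 0.695 0.034]
```

move_arm --pt "0 0 0.07" --pt "0 0 0" --pt "0 0 0" --pt "0 0 0" --pt "0 0 0" --pt "0 0 0" --pt "0 0 0" --spin '[0,0.8,0.8,0.8,0.8,0.8,0]' --fingers '[0,0,0,0,0,0,0]'

```text
clock: 46.52
tcp_pos: [544.0, -21.4, 173.0]
tcp_rot: [2.851, 0.465, 2.552]
contact_force: [-5.1, -1.5, 9.5]
grip_width: 14.7
finger_force: 62.1
```

Run:
```python
from h import *
tl()
```

```text
t 46.525 q [-0.055 -0.083 -0.71   0.403  0.028  0.473] 
p [544.017 -21.419 173.018] r 544.4387228565281 az -2.2547286937886506 
toolz [ 0.516 -0.001 -0.857] tilt 31.069784270041083 tilt az -0.05701635505425009 y az 63.84576739821387 grip 14.682653928117425 62.06609129905701 [-5.146 -1.493  9.536]
TCP port -1.3970633175119178 -1.832868712439152 15.805841595318245 F -1.132443264607117 -1.8385586299432581 10.723443081816043 tau [-0.902  0.139 -0.567] PZ in tool [ 0.011  0.062 -0.998] PX in tool [-0.361  0.931  0.054] PY [0.933 0.359 0.033]
```

move_arm --pt "0 0 0" --pt "0 0 0" --pt "0 0 0" --pt "0 0 0" --pt "0 0 0" --spin '[0.75,0.75,0.75,0.75,0.75]' --fingers '[0,0,0,0,0]'

```text
clock: 47.15
tcp_pos: [543.7, -21.6, 172.7]
tcp_rot: [2.703, 0.328, 2.171]
contact_force: [-6.4, -4.4, 9.1]
grip_width: 14.8
finger_force: 62.2
```

Run:
```python
from h import *
tl()
```

```text
t 47.15 q [-0.055 -0.083 -0.71   0.403  0.027  0.85 ] 
p [543.685 -21.638 172.715] r 544.1156272774246 az -2.279140429158567 
toolz [ 0.515 -0.001 -0.857] tilt 31.02884707038423 tilt az -0.11799278068043566 y az 42.989798091958306 grip 14.847793670559161 62.18907594680786 [-6.44  -4.401  9.059]
TCP port -1.8716877687153872 -1.7220236695489326 15.695406078169507 F -4.024591368633342 -3.247743912828728 10.777955470429921 tau [-1.458  0.675 -0.621] PZ in tool [ 0.033  0.053 -0.998] PX in tool [0.006 0.999 0.054] PY [ 0.999 -0.008  0.033]
```

move_arm --pt "0 0 -0.07" --pt "0 0 -0.07" --pt "0 0 0" --spin '[0,0,0]' --fingers '[0,0,0]'

```text
clock: 47.52
tcp_pos: [538.9, -21.2, 179.2]
tcp_rot: [2.704, 0.328, 2.174]
contact_force: [-3.3, -1.0, 2.4]
grip_width: 15.0
finger_force: 62.4
```

Run:
```python
from h import *
tl()
```

```text
t 47.525 q [-0.055 -0.1   -0.706  0.425  0.028  0.847] 
p [538.871 -21.244 179.221] r 539.2900004577417 az -2.2575620987267553 
toolz [ 0.514 -0.    -0.858] tilt 30.954905053875144 tilt az -0.011390179381952012 y az 43.12208469174789 grip 14.979654624746933 62.43215560913086 [-3.327 -1.02   2.383]
TCP port -2.658716795070512 -1.1984026403321655 23.742775845629325 F -2.103463568405037 0.10689965191101071 3.6538448279854774 tau [-0.788  0.599 -0.372] PZ in tool [ 0.034  0.053 -0.998] PX in tool [0.004 0.999 0.053] PY [ 0.999 -0.006  0.034]
```

move_arm --pt "0 0 -0.05" --pt "0 0 0" --spin '[0,0]' --fingers '[0,0]'

```text
clock: 47.78
tcp_pos: [537.0, -20.7, 180.4]
tcp_rot: [2.705, 0.326, 2.175]
contact_force: [16.5, 2.2, -19.2]
grip_width: 14.4
finger_force: 66.4
```

Run:
```python
from h import *
tl()
```

```text
t 47.775 q [-0.055 -0.104 -0.705  0.432  0.03   0.847] 
p [537.002 -20.704 180.43 ] r 537.4008615071899 az -2.207982451324365 
toolz [ 0.513  0.001 -0.859] tilt 30.840246461536253 tilt az 0.14237749016182846 y az 43.121732251122005 grip 14.420807116541416 66.44214391708374 [ 16.533   2.181 -19.242]
TCP port -3.187804726492384 -0.23005231135416218 25.75030717627668 F 6.022521709410957 -0.1518546825837031 -24.739560645403028 tau [ 0.137 -0.096  0.112] PZ in tool [ 0.037  0.052 -0.998] PX in tool [0.004 0.999 0.052] PY [ 0.999 -0.006  0.036]
```

It resists a 25 N pull, so it is locked. Release and back off.

move_arm --pt "0 0 0.03" --pt "0 0 0" --pt "0 0 0" --pt "0 0 0" --pt "0 0 -0.3" --pt "0 0 -0.8" --pt "0 0 -1" --pt "0 0 -1" --pt "0 0 0" --spin '[0,0,0,0,0,0,0,0,0]' --fingers '[0,45,45,45,45,45,45,45,45]'

```text
clock: 48.9
tcp_pos: [442.8, -21.3, 344.8]
tcp_rot: [2.698, 0.333, 2.172]
contact_force: [0.9, -0.1, -0.9]
grip_width: 38.7
finger_force: 0.0
```

Run:
```python
from h import *
tl(); o=observe()
M=R.from_euler("xyz",o["tcp_rot"]).as_matrix();w=read_camera("wrist")[:,:,::-1]; cv2.imwrite("pics/w8.png",w)
T=np.eye(4);T[:3,:3]=M;T[:3,3]=o["tcp_pos"];k=calibration("wrist");C=T@k["tool_from_camera"]
def proj(X):
    v=C[:3,:3].T@(X-C[:3,3]);r=np.hypot(v[0],v[1]);return np.array([k["cx"],k["cy"]])+k["fx"]*np.arctan2(r,v[2])*v[:2]/r
hsv=cv2.cvtColor(w,cv2.COLOR_BGR2HSV); m=cv2.inRange(hsv,(22,110,60),(36,255,255))
n,l,s,c=cv2.connectedComponentsWithStats(m)
for i in range(1,n):
    if s[i,4]>100: print(c[i],s[i])
for z in(-116,-109): print(z,"bar ends",proj(PC+(z+150)*PZ+28*PY),proj(PC+(z+150)*PZ-28*PY),"cap",proj(PC+(z+118)*PZ+30*PX),proj(PC+(z+118)*PZ-30*PX),proj(PC+(z+118)*PZ-30*PY))
```

```text
t 48.9 q [-0.074 -0.388 -0.484  0.928  0.038  0.831] 
p [442.815 -21.333 344.756] r 443.3281126958445 az -2.758133703239934 
toolz [ 0.521 -0.001 -0.854] tilt 31.38038219579755 tilt az -0.06640561592848206 y az 43.24772288766856 grip 38.74041560145466 0.0 [ 0.873 -0.097 -0.915]
TCP port -10.744435158649752 -9.556241665978623 214.77505475141933 F 0.22001033066515557 -0.20855848398437454 -1.2310267066862246 tau [0.027 0.439 0.01 ] PZ in tool [ 0.029  0.058 -0.998] PX in tool [0.004 0.998 0.059] PY [ 1.    -0.006  0.029]
[603.102  16.469] [592   0  23  35 128]
[312.023 204.632] [ 279  171   66   72 3454]
-116 bar ends [314.681 179.982] [315.126 243.429] cap [344.542 204.711] [281.209 205.842] [313.259 235.764]
-109 bar ends [315.151 181.03 ] [315.587 245.789] cap [345.543 206.138] [280.966 207.3  ] [313.643 237.769]
```

The cap and bar sit where a cartridge locked at −116 should appear (bar end at row 243). Handing in.

```bash
python3 -c "
from cell import job_done
print(job_done())"
```

```text
the job is handed in; nothing more can be done
None
```

The job is handed in at about 49 s. The well got two full brush strokes to the bottom, the brush stands back in its white pot, and the fresh cartridge is locked at the red marks (it held against a 25 N pull). The spent cartridge, jar and hammer were left alone.

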